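Load the ball carousel of a bench ball tester

ROBOT

A 6-joint arm with a two-finger parallel gripper is mounted at the origin on the work surface. World frame = base frame: x ahead of the robot, y to its left, z up, the work surface at z = 0. Lengths are in mm, angles in degrees, forces in N, time in s.
With the tool pointing down it reaches from about 300 to 850 mm from the base axis. Payload 4.2 kg.
Tool frame: the origin (TCP) lies midway between the tips of the shut fingers; the grasp point (between the pads) lies 19 mm behind it (env.tcp_to_grasp is the distance from the TCP to the grasp point, in mm); z points along the fingers, x is the direction in which the jaws open and shut, and the axes are right-handed (so a half turn about z gives the same grasp; the last joint's range is limited). The gripper opens to 91 mm and grips with 3 to 60 N. Pads are 32 mm wide; open, the fingers measure 118 mm over their backs; the gripper's body (76 mm by 178 mm) begins 60 mm behind the grasp point.
Start: joints at [-66.692, 18.312, 89.639, -0, 72.044, -1.146], TCP at [238.032, -523.435, 213.976] pointing down, gripper open.
Joint ranges: [-177.97, 177.97], [-48.28, 115.42], [12.27, 149.76], [-77.06, 257.06], [2.81, 150.46], [-146.56, 146.56]. Speed limits (degrees/s): [147.25, 147.25, 180, 180, 180, 180].

INTERFACE

Orientations are given as [roll, pitch, yaw] about the fixed x, y, z axes, in that order (R = Rz(yaw) Ry(pitch) Rx(roll)).
In Python, from workcell import env gives the robot as it stands.
- The arm moves only by the tool drive_tool, never from a script. Its argument "motion" is a list of rows, each a list of 2 entries, a list of its own where there are three numbers: the shift along the world's x, y, z in m, then the turn, a rotation vector about the world's x, y, z in rad. In form: [[[dx, dy, dz], [wx, wy, wz]], ...]. A call has exactly 10 rows; each row shifts and turns the commanded pose from where the row before left it; what a row does not reach is not made up. A row lasts 1/12 s, in which the tool goes at most 41.7 mm and 7.16 degrees, less where a joint would pass 70% of its speed; a pose out of reach is approached as far as the arm can. A call is refused whole if a number of a shift passes 0.0417 or a number of a turn 0.125, either way. A call with a gripper value outside its range is refused whole. "claw" is the opening, from 0 (shut) to 1 (fully open), set as the call begins (left out, the last holds). The fingers move at their own pace and stop on an object; "force" is the grip in N (left out, the last holds). Time passes only in rows, so rows that do not move let the fingers close, or fill a call up. It gives the time, the measured TCP pose, the force and the opening at its end, in the units of the state.
- env.state(): the state, without advancing time (a new reading comes with each control period).
- env.grab_frame(name): name is "side" or "top"; returns the picture (480x640x3 uint8, red, green, blue); there is no depth.
- env.camera_params(name): a dict with "fov_y" (degrees; the focal length in pixels is half the picture's height over the tangent of half this angle, whatever the lens; pixels are square), "cx", "cy" (the principal point, pixels), "pose" (4x4, takes a point from camera to world coordinates). Camera axes: x right, y down, z forward; pixel columns grow to the right and rows downward; lengths in mm; the calibration is good to about 2 mm. A picture is of the moment at which its call begins. camera_params takes no time and is no camera call.
- env.job_done(): hands the job in, once; it reports no verdict.
The state is a dict: "time_s": time; "qpos": joint angles; "qvel": joint speeds; "effort": joint torques, N m; "ee_pos": TCP position; "ee_rot": TCP orientation; "force": force on the tool from outside, world axes, zero at the start; "torque": the same for the moment, N m; "gripper_width": finger opening in mm.
Only numpy, scipy, OpenCV 4.12 (cv2) and the standard library are available. Lean on these libraries where they do the work, as an engineer would, in place of code of your own. Each camera call takes 0.05 s, during which the arm holds its last target.

TASK

Get the ball carousel ready to run: turn it by its plunger knob until the sprung plunger drops home in a notch, then nudge the steel balls one after another across the rubber deck and through the mouth, each into a pocket of its own; to bring up an empty pocket, lift the plunger, turn the carousel and let the plunger drop home in another notch. Roll the balls, never lift them, and leave the beaker, jar and spanner where they are. Finish with every ball seated in a pocket, one of them standing in front of the sensor head, and the plunger fully home.

Things in the scene. Friction and masses are not known exactly. Their poses are not given: they have to be found in the camera images.
- carousel: The fixed carousel unit, a round grey base 224 mm across with dial, deck and sensor head. Origin: on the dial axis at bench level; z up; +y points from the axis through the mouth along the deck, -y to the sensor head. The running surface (dial plate and rubber deck, flush) is 45 mm above the bench. Balls stay where they are left on deck and dial (high rolling resistance).
- index_plate (a point): Centre of the fixed steel index plate, on the dial axis, at its top, 53 mm above the bench. Radius 62 mm, eight radial notches, 45 degrees apart. Round it runs the dial plate from 64 to 107 mm radius, and round that a rim guard at 109 mm radius, 9 mm high above the running surface, open 68 mm wide at the mouth (+y).
- deck_end (a point): Middle of the deck's far edge, on the running surface, 350 mm from the dial axis along +y. The deck joins the dial at the mouth: 68 mm wide at 103 mm from the axis, widening to 200 mm at 160 mm from the axis, then parallel. Fences 9 mm high and 3 mm thick run along its edges; fingertips kept 10.5 mm above the deck pass over them, lower ones push a ball more surely.
- mouth_spot (a point): Fixed point on the running surface, 85 mm from the dial axis in the middle of the mouth: where the centre of a pocket stands when the dial is locked with a pocket at the mouth.
- sensor_spot (a point): Fixed point on the running surface, 85 mm from the dial axis on the side across from the mouth, in front of the sensor head: where a pocket stands at the sensor. The sensor head behind it is a fixed black block 52 x 46 mm, 72 mm high, 110 to 156 mm from the axis. Whenever the dial is locked there is one pocket at the mouth and another at the sensor.
- pocket0 (a point): Centre of one pocket of the dial at the level of the running surface, moves with the dial; the eight pockets are round openings 22 mm across, 45 degrees apart on 85 mm radius, numbered counter-clockwise from above. A seated 25.4 mm ball has its centre 6 mm above this point; a ball that still lies on the plate has it 12.7 mm above.
- pocket1 (a point): As pocket0, 45 degrees counter-clockwise from it.
- pocket2 (a point): As pocket0, 90 degrees counter-clockwise from it.
- pocket3 (a point): As pocket0, 135 degrees counter-clockwise from it.
- pocket4 (a point): As pocket0, 180 degrees counter-clockwise from it.
- pocket5 (a point): As pocket0, 225 degrees counter-clockwise from it.
- pocket6 (a point): As pocket0, 270 degrees counter-clockwise from it.
- pocket7 (a point): As pocket0, 315 degrees counter-clockwise from it.
- dial (a joint): Angle of the dial about the vertical axis of the carousel, rad, growing counter-clockwise seen from above; it can turn either way, several turns. At 0 pocket0 is at the mouth; the dial locks at every multiple of 0.7854 (45 degrees). With the plunger out it turns against light friction (about 0.06 N m). It starts between two stops with the plunger riding on the index plate.
- plunger (a joint): Lift of the index plunger, m: 0 = fully home in a notch (dial locked), 0.009 = pin riding on top of the index plate, 0.016 = upper limit. Lift above 0.009 to turn. A spring presses it down with 7 N at 0 and 11 N at 0.016; its round tip finds the notch (9.4 mm wide, pin 8 mm) from about 3 mm off.
- plunger_knob (a point): Centre of the black plunger knob: a plain upright cylinder 22 mm across and 26 mm tall. It stands 42 mm from the dial axis on a steel arm that turns with the dial, 22.5 degrees counter-clockwise of pocket0. With the plunger home this point is 93 mm above the bench; a boss below it reaches up to 71 mm above the bench. Grip it, lift, and swing it round the dial axis to turn the dial.
- ball1: Loose steel ball, 25.4 mm across, 67 g; origin at its centre, 57.5 mm above the bench when on the deck. Three to five of these are on the deck, the others are absent.
- ball2: As ball1.
- ball3: As ball1.
- ball4: As ball1.
- ball5: As ball1.
- beaker: Bystander: steel cup 68 mm across, 75 mm tall, origin under its centre.
- jar: Bystander: glass jar 60 mm across, 85 mm tall, origin under its centre.
- spanner: Bystander: open spanner lying flat on the bench.

How it is judged:
By the outcome, as a careful person would: the job done as asked, in the order asked, and still so for the second after the job is handed in, with the robot touching nothing.
Of ball1, ball2, ball3, ball4, ball5 only 3 to 5 are there at a start; the rules pass over those that are not, and their reading is None.
At some moment in a run one of ball1, ball2, ball3, ball4, ball5 may be knocked a few centimetres aside while the robot is not near it.
Once in a run the grip may slacken for a moment while it holds something.
It also fails if it takes over 210 s, if anything falls off the work surface, if the arm or the gripper's body presses on something with over 40 N, if the wrist force passes 120 N, or if a joint passes its speed limit or range.

## Working session

There is one attempt and no reset: what is moved stays moved. The work goes in short steps, Python scripts to look and compute and a tool call to move; the robot and the scene stay as the last step left them, time stands still between calls to the robot, and variables do not carry over. Pictures are saved under pics/ and viewed, and the job is handed in when it is done.

Besides the shell and the picture viewer there is one more tool, called after ">>>" as name([rows], argument=value, ...), one row to a line, values as JSON. drive_tool: Moves the arm, as the interface text tells. Its arguments: {"type":"object","properties":{"motion":{"type":"array","items":{"type":"array"}},"claw":{"type":"number"},"force":{"type":"number"}},"required":["motion"]}

```bash
ls; mkdir -p pics
python3 - <<'E'
from workcell import env
import cv2
for n in("side","top"):
    cv2.imwrite(f"pics/{n}0.png",env.grab_frame(n)[:,:,::-1]); print(env.camera_params(n))
print(env.state())
E
```

```text
pics
{'fov_y': 45.548844543011, 'cx': 315.50524264051967, 'cy': 242.3026874571492, 'pose': array([[-8.63714307e-01, -3.14427632e-01,  3.93869091e-01,
        -1.01203197e+00],
       [-5.03586248e-01,  5.07482321e-01, -6.99187089e-01,
         8.63971600e+02],
       [ 1.99621404e-02, -8.02244949e-01, -5.96661172e-01,
         8.18119127e+02],
       [ 0.00000000e+00,  0.00000000e+00,  0.00000000e+00,
         1.00000000e+00]])}
{'fov_y': 46.30586207423762, 'cx': 323.4711816176281, 'cy': 240.7493759155481, 'pose': array([[-5.37786331e-02, -9.74831597e-01,  2.16358997e-01,
         2.31493286e+02],
       [-9.98540775e-01,  5.14334898e-02, -1.64595281e-02,
         6.55967729e+00],
       [ 4.91716976e-03, -2.16928451e-01, -9.76175122e-01,
         1.24374559e+03],
       [ 0.00000000e+00,  0.00000000e+00,  0.00000000e+00,
         1.00000000e+00]])}
{'time_s': 0.1, 'qpos': array([-6.66938788e+01,  1.83482946e+01,  8.96971785e+01, -1.37594769e-03,
        7.20429072e+01, -1.14486724e+00]), 'qvel': array([-0.02539189,  0.00094265, -0.31668163,  0.08830905, -0.00635855,
       -0.00752886]), 'effort': array([-9.44836283e-04, -4.13332880e+01, -2.32508844e+01,  7.28461845e-02,
        4.21868975e-02, -5.02653040e-05]), 'ee_pos': array([ 237.83541784, -523.03811706,  213.21633058]), 'ee_rot': array([-1.79999542e+02,  8.83888450e-02, -6.55485860e+01]), 'force': array([ 0.15604214, -0.1428179 , -0.00711131]), 'torque': array([-0.01294103, -0.03932973,  0.04281956]), 'gripper_width': 91.01375968818074}
```

View pics/side0.png

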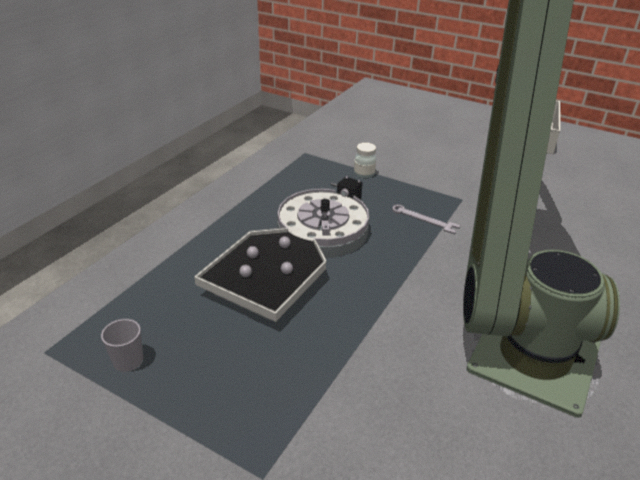

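View pics/top0.png

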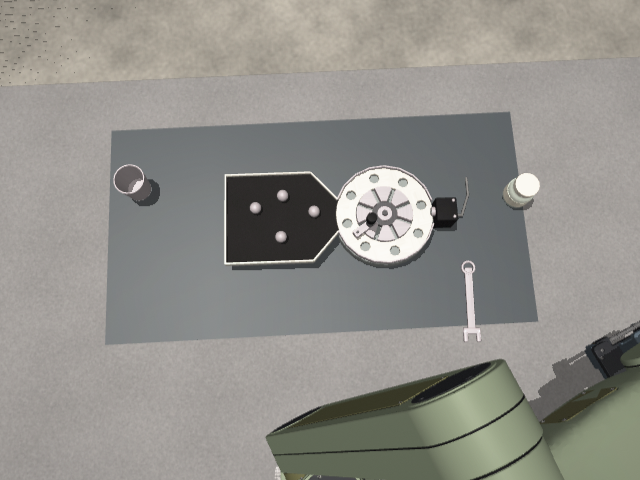

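Four balls are on the deck (top view: (255,208), (282,196), (314,212), (281,237)). The dial centre is near (385,214), the knob near (371,218), and the mouth faces image left. Next I'll measure these.

```bash
cat > h.py <<'E'
import numpy as np, cv2
from workcell import env
P={n:env.camera_params(n) for n in("side","top")}
def ray(n,u,v):
    p=P[n]; f=240/np.tan(np.radians(p["fov_y"]/2)); T=np.array(p["pose"])
    d=T[:3,:3]@np.array([(u-p["cx"])/f,(v-p["cy"])/f,1]); return T[:3,3],d
def cast(n,u,v,z):
    o,d=ray(n,u,v); return o+d*(z-o[2])/d[2]
def proj(n,X):
    p=P[n]; f=240/np.tan(np.radians(p["fov_y"]/2)); T=np.array(p["pose"])
    c=T[:3,:3].T@(np.asarray(X,float)-T[:3,3]); return np.array([p["cx"]+f*c[0]/c[2],p["cy"]+f*c[1]/c[2]])
def tri(u1,u2):
    o1,d1=ray("side",*u1);o2,d2=ray("top",*u2)
    s=np.linalg.lstsq(np.c_[d1,-d2],o2-o1,rcond=None)[0]
    a=o1+s[0]*d1;b=o2+s[1]*d2; return (a+b)/2,np.linalg.norm(a-b)
def grab(n,name,crop=None,k=1):
    im=env.grab_frame(n)[:,:,::-1].copy()
    cv2.imwrite(f"pics/{name}_raw.png",im)
    if crop:
        x,y,w,h=crop; c=cv2.resize(im[y:y+h,x:x+w],None,fx=k,fy=k,interpolation=cv2.INTER_CUBIC); cv2.imwrite(f"pics/{name}.png",c)
    return im
E
python3 - <<'E'
from h import *
t=cv2.imread("pics/top0.png"); s=cv2.imread("pics/side0.png")
cv2.imwrite("pics/t0c.png",cv2.resize(t[155:275,215:475],None,fx=3,fy=3,interpolation=cv2.INTER_CUBIC))
cv2.imwrite("pics/s0c.png",cv2.resize(s[165:325,185:385],None,fx=3.7,fy=3.7,interpolation=cv2.INTER_CUBIC))
g=cv2.cvtColor(t,cv2.COLOR_BGR2GRAY)
# dial white
m=((g>195)).astype(np.uint8); m[:,:340]=0;m[:,436:]=0;m[:160]=0;m[272:]=0
cs,h=cv2.findContours(m,cv2.RETR_CCOMP,cv2.CHAIN_APPROX_NONE)
for c in cs:
    a=cv2.contourArea(c)
    if a>25:
        M=cv2.moments(c); u=(M['m10']/M['m00'],M['m01']/M['m00']); print('dial',round(a),np.round(u,1),cast("top",*u,45)[:2].round(1), cv2.fitEllipse(c) if len(c)>100 else '')
# deck dark
m=((g<45)).astype(np.uint8); 
roi=np.zeros_like(m);roi[170:268,220:345]=1
cs,_=cv2.findContours(m*roi,cv2.RETR_CCOMP,cv2.CHAIN_APPROX_NONE)
for c in cs:
    a=cv2.contourArea(c)
    if a>30:
        M=cv2.moments(c); u=(M['m10']/M['m00'],M['m01']/M['m00']); print('deck',round(a),np.round(u,1),cast("top",*u,57.5)[:2].round(1), cv2.boundingRect(c))
        if a>3000:
            print([cast("top",*q[0],45)[:2].round(0) for q in cv2.approxPolyDP(c,4,True)])
E
```

```text
dial 32 [370.4 232.8] [ 509.7 -117.6] 
dial 155 [385.8 233.3] [ 506.8 -151.3] 
dial 132 [384.4 212.6] [ 553.8 -151.8] 
dial 42 [384.5 212.4] [ 554.3 -152. ] 
dial 6825 [384.7 215. ] [ 548.3 -152. ] ((384.7673034667969, 214.9853515625), (91.97046661376953, 94.67330932617188), 122.6172103881836)
dial 90 [394.5 249.9] [ 468.6 -167.4] 
dial 88 [364.8 245.6] [ 481.6 -103.2] 
dial 86 [417.6 232.5] [ 504.7 -221.2] 
dial 86 [346.7 222.6] [535.4 -67. ] 
dial 86 [420.6 204.2] [ 568.9 -233.7] 
dial 83 [350.6 194.6] [599.3 -79.6] 
dial 1680 [381.7 218.3] [ 541.1 -144.8] ((381.52264404296875, 217.7305450439453), (50.22037124633789, 55.64293670654297), 44.1669807434082)
dial 82 [402.4 181.7] [ 623.2 -197.7] 
dial 80 [373.7 177.9] [ 635.6 -133.9] 
deck 8120 [276.8 218.2] [550.2  85.6] (227, 175, 111, 87)
[array([586., -44.]), array([650.,  11.]), array([651.,  71.]), array([632.,  65.]), array([628.,  79.]), array([651.,  76.]), array([652., 195.]), array([463., 198.]), array([460.,  15.]), array([522., -45.]), array([541., -39.]), array([520., -38.]), array([523., -27.]), array([541., -35.]), array([537., -24.]), array([545., -37.])]
deck 176 [279.6 235.9] [510.1  81. ] (271, 227, 17, 18)
deck 78 [278.4 221.7] [542.2  82.5] (272, 212, 14, 20)
deck 150 [313.2 210.8] [562.7   5.4] (306, 204, 15, 15)
deck 150 [254.5 207.3] [577.3 133.5] (248, 200, 15, 15)
deck 154 [281.4 194.7] [603.1  73.7] (274, 187, 15, 16)
```

View pics/t0c.png

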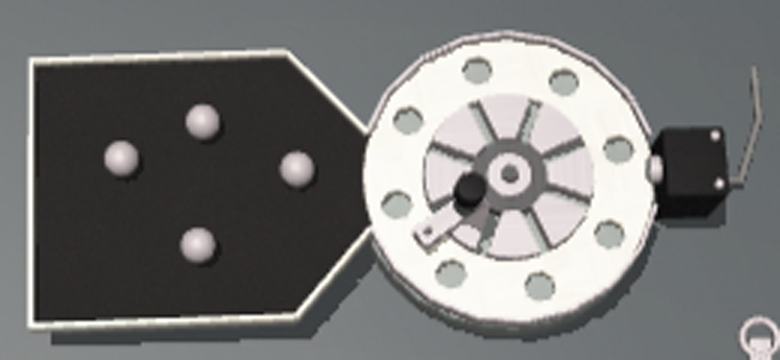

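View pics/s0c.png

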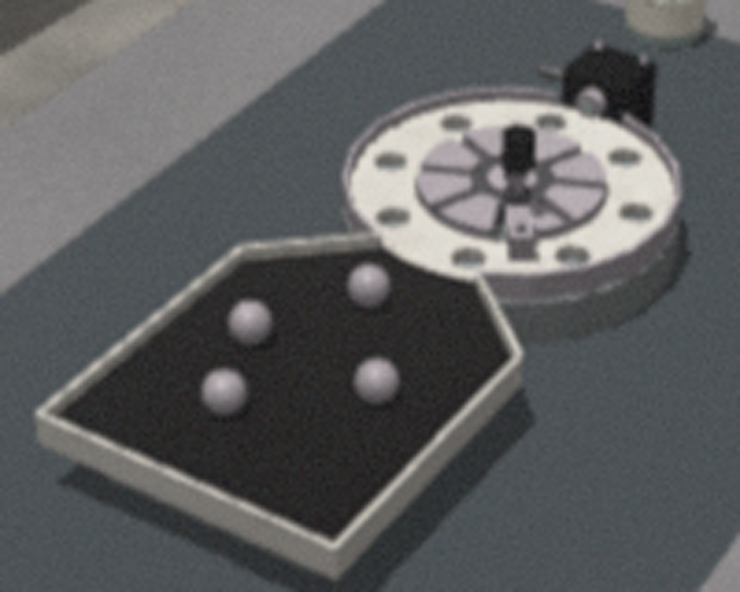

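```bash
cat >> h.py <<'E'
def dial(t,zx=45):
    g=cv2.cvtColor(t,cv2.COLOR_BGR2GRAY); out=[]
    m=(g>195).astype(np.uint8); m[:,:336]=0;m[:,436:]=0;m[:160]=0;m[272:]=0
    cs,h=cv2.findContours(m,cv2.RETR_CCOMP,cv2.CHAIN_APPROX_NONE)
    for c in cs:
        a=cv2.contourArea(c)
        if 50<a<130:
            M=cv2.moments(c); u=(M['m10']/M['m00'],M['m01']/M['m00']); p=cast("top",*u,45)[:2]-C
            if 75<np.hypot(*p)<95: out.append((round(np.hypot(*p),1),round(np.degrees(np.arctan2(p[1],p[0])),1)))
    return out
def balls(t):
    g=cv2.cvtColor(t,cv2.COLOR_BGR2GRAY); m=(g>75).astype(np.uint8)
    cs,_=cv2.findContours(m,cv2.RETR_LIST,cv2.CHAIN_APPROX_NONE); out=[]
    for c in cs:
        a=cv2.contourArea(c); x,y,w,h=cv2.boundingRect(c)
        if 60<a<260 and 8<w<20 and 8<h<20 and 222<x<345 and 165<y<275:
            (u,v),r=cv2.minEnclosingCircle(c); out.append(cast("top",u,v,57.5)[:2].round(1))
    return out
def knob(im,box):
    x,y,w,h=box; g=im[y:y+h,x:x+w].max(2); m=(g<50).astype(np.uint8)
    n,l,st,ce=cv2.connectedComponentsWithStats(m); i=1+np.argmax(st[1:,4]); return ce[i]+[x,y],st[i]
C=np.array([552.2,-150.5])
E
python3 - <<'E'
from h import *
t=cv2.imread("pics/top0.png"); s=cv2.imread("pics/side0.png")
print(dial(t),balls(t))
a=knob(s,(310,190,30,25));b=knob(t,(355,205,30,30));print(a,b)
print(tri(a[0],b[0])); print(proj("top",[528.8,-115.6,102]),proj("side",[528.8,-115.6,102]))
print(proj("top",[552.2,-150.5,53]),proj("side",[552.2,-150.5,53]))
E
```

```text
[(np.float64(85.3), np.float64(-168.6)), (np.float64(85.0), np.float64(146.2)), (np.float64(85.2), np.float64(-123.9)), (np.float64(85.2), np.float64(101.4)), (np.float64(84.9), np.float64(-78.6)), (np.float64(85.1), np.float64(56.4)), (np.float64(85.2), np.float64(-33.6)), (np.float64(85.1), np.float64(11.2))] [array([509.5,  79.5]), array([563.4,   4.7]), array([577.4, 133.1]), array([602.6,  72.3])]
(array([324.72839506, 205.2962963 ]), array([11, 10,  8, 12, 81], dtype=int32)) (array([371.46666667, 218.73333333]), array([11,  8, 11, 12, 75], dtype=int32))
(array([ 528.47250892, -116.37044044,   97.09482824]), np.float64(1.2576907907346409))
[371.17793611 217.7321305 ] [324.76571303 203.6981316 ]
[384.27483746 212.37430791] [322.85205762 211.33518892]
```

>>> drive_tool([
  [[0.0145,0.0204,-0.003],[0,0,0.0867]],
  [[0.0145,0.0204,-0.003],[0,0,0.0867]],
  [[0.0145,0.0204,-0.003],[0,0,0.0867]],
  [[0.0145,0.0204,-0.003],[0,0,0.0867]],
  [[0.0145,0.0204,-0.003],[0,0,0.0867]],
  [[0.0145,0.0204,-0.003],[0,0,0.0867]],
  [[0.0145,0.0204,-0.003],[0,0,0.0867]],
  [[0.0145,0.0204,-0.003],[0,0,0.0867]],
  [[0.0145,0.0204,-0.003],[0,0,0.0867]],
  [[0.0145,0.0204,-0.003],[0,0,0.0867]],
], claw=0.6, force=30)

```text
time_s: 0.93
ee_pos: [383.3, -318.2, 183.5]
ee_rot: [-180.0, 0.0, -15.6]
force: [1.6, 0.5, -0.2]
gripper_width: 54.8
```

>>> drive_tool([
  [[0.0145,0.0204,-0.003],[0,0,0.0867]],
  [[0.0145,0.0204,-0.003],[0,0,0.0867]],
  [[0.0145,0.0204,-0.003],[0,0,0.0867]],
  [[0.0145,0.0204,-0.003],[0,0,0.0867]],
  [[0.0145,0.0204,-0.003],[0,0,0.0867]],
  [[0.0145,0.0204,-0.003],[0,0,0.0867]],
  [[0.0145,0.0204,-0.003],[0,0,0.0867]],
  [[0.0145,0.0204,-0.003],[0,0,0.0867]],
  [[0.0145,0.0204,-0.003],[0,0,0.0867]],
  [[0.0145,0.0204,-0.003],[0,0,0.0867]],
])

```text
time_s: 1.77
ee_pos: [528.3, -114.2, 153.4]
ee_rot: [-180.0, 0.0, 34.1]
force: [-0.5, -0.2, -0.7]
gripper_width: 54.5
```

>>> drive_tool([
  [[0.0003,-0.0018,-0.01],[0,0,0]],
  [[0,0,-0.01],[0,0,0]],
  [[0,0,-0.01],[0,0,0]],
  [[0,0,-0.01],[0,0,0]],
  [[0,0,-0.01],[0,0,0]],
  [[0,0,-0.01],[0,0,0]],
  [[0,0,-0.008],[0,0,0]],
  [[0,0,-0.003],[0,0,0]],
  [[0,0,0],[0,0,0]],
  [[0,0,0],[0,0,0]],
])

```text
time_s: 2.6
ee_pos: [528.5, -117.4, 83.0]
ee_rot: [180.0, -0.0, 33.8]
force: [-0.5, 0.3, 0.1]
gripper_width: 54.8
```

>>> drive_tool([
  [[0,0,0],[0,0,0]],
  [[0,0,0],[0,0,0]],
  [[0,0,0],[0,0,0]],
  [[0,0,0],[0,0,0]],
  [[0,0,0],[0,0,0]],
  [[0,0,0],[0,0,0]],
  [[0,0,0],[0,0,0]],
  [[0,0,0],[0,0,0]],
  [[0,0,0],[0,0,0]],
  [[0,0,0],[0,0,0]],
], claw=0, force=30)

```text
time_s: 3.43
ee_pos: [528.9, -117.0, 83.2]
ee_rot: [180.0, -0.1, 33.8]
force: [2.2, 2.6, 1.2]
gripper_width: 21.7
```

Run:
```python
from h import *
grab("side","s1",(265,110,120,150),4)
```

```text
(no output)
```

View pics/s1.png

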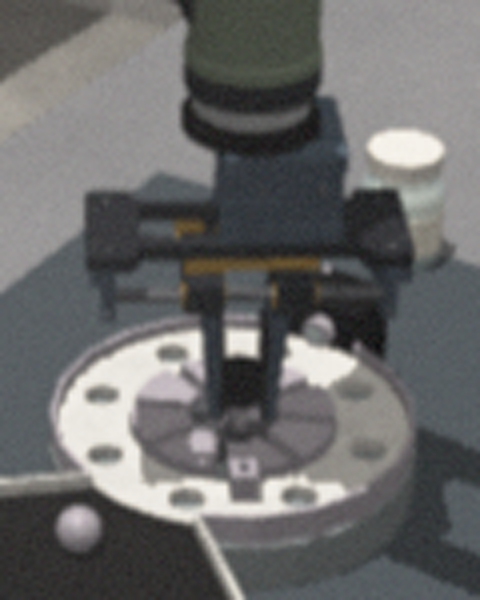

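>>> drive_tool([
  [[0,0,0.0015],[0,0,0]],
  [[0,0,0.0015],[0,0,0]],
  [[0,0,0],[0,0,0]],
  [[0.0012,0.0008,0],[0,0,-0.036]],
  [[0.0012,0.0008,0],[0,0,-0.036]],
  [[0.0013,0.0007,0],[0,0,-0.036]],
  [[0.0013,0.0007,0],[0,0,-0.036]],
  [[0.0014,0.0006,0],[0,0,-0.036]],
  [[0.0014,0.0005,0],[0,0,-0.035]],
  [[0,0,0],[0,0,0]],
])

```text
time_s: 4.32
ee_pos: [536.0, -113.1, 84.5]
ee_rot: [-180.0, 0.1, 21.5]
force: [4.5, 0.6, -10.4]
gripper_width: 21.6
```

>>> drive_tool([
  [[0,0,0],[0,0,0]],
  [[0,0,-0.002],[0,0,0]],
  [[0,0,-0.002],[0,0,0]],
  [[0,0,-0.002],[0,0,0]],
  [[0,0,-0.002],[0,0,0]],
  [[0,0,-0.002],[0,0,0]],
  [[0,0,-0.002],[0,0,0]],
  [[0,0,0],[0,0,0]],
  [[0,0,0],[0,0,0]],
  [[0,0,0],[0,0,0]],
])

```text
time_s: 5.15
ee_pos: [536.2, -113.1, 74.9]
ee_rot: [180.0, -0.0, 21.5]
force: [0.5, 2.5, 3.1]
gripper_width: 21.5
```

>>> drive_tool([
  [[0,0,0],[0,0,0]],
  [[0,0,0],[0,0,0]],
  [[0,0,0],[0,0,0]],
  [[0,0,0],[0,0,0]],
  [[0,0,0],[0,0,0]],
  [[0,0,0.008],[0,0,0]],
  [[0,0,0.02],[0,0,0]],
  [[0,0,0.02],[0,0,0]],
  [[0,0,0.02],[0,0,0]],
  [[0,0,0.02],[0,0,0]],
], claw=0.6)

```text
time_s: 5.98
ee_pos: [536.0, -113.2, 163.4]
ee_rot: [180.0, -0.0, 21.5]
force: [0.6, 0.4, 0.4]
gripper_width: 54.7
```

>>> drive_tool([
  [[0,0.03,0.005],[0,0,-0.0375]],
  [[0,0.03,0.005],[0,0,-0.0375]],
  [[0,0.03,0],[0,0,-0.0375]],
  [[0,0.03,0],[0,0,-0.0375]],
  [[0,0.03,0],[0,0,-0.0375]],
  [[0,0.03,0],[0,0,-0.0375]],
  [[0,0.03,0],[0,0,-0.0375]],
  [[0,0.03,0],[0,0,-0.0375]],
  [[0,0.03,0],[0,0,-0.0375]],
  [[0,0.02,0],[0,0,-0.0375]],
], claw=0.2)

```text
time_s: 6.82
ee_pos: [536.0, 179.4, 172.6]
ee_rot: [-179.9, -0.0, -0.0]
force: [-0.0, -0.1, 0.3]
gripper_width: 18.0
```

```bash
cat > look.py <<'E'
import sys
from h import *
k=sys.argv[1]
t=grab("top","t"+k,(215,155,260,120),3); s=grab("side","s"+k,(185,165,200,160),3.7)
print(dial(t),balls(t))
st=env.state();print(st["time_s"],st["ee_pos"].round(1),st["ee_rot"].round(1),st["gripper_width"])
E
python3 look.py 2
```

```text
[(np.float64(85.2), np.float64(179.4)), (np.float64(85.2), np.float64(134.5)), (np.float64(85.1), np.float64(-136.1)), (np.float64(85.2), np.float64(89.2)), (np.float64(85.3), np.float64(-90.9)), (np.float64(84.6), np.float64(44.3)), (np.float64(84.8), np.float64(-45.7)), (np.float64(85.1), np.float64(-0.8))] [array([509.7,  78.9]), array([563.4,   4.7]), array([603. ,  72.7])]
6.9167 [536.1 179.6 172.4] [-179.9   -0.     0.2] 18.576237538666007
```

View pics/t2.png

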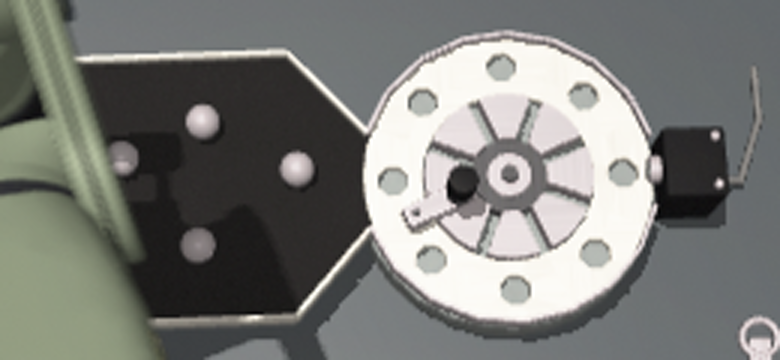

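View pics/s2.png

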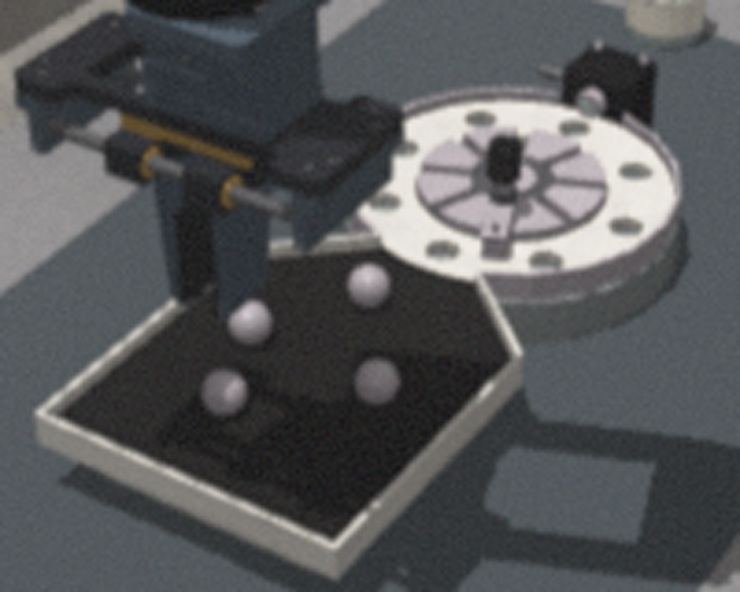

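```bash
cat >> h.py <<'E'
def plung(s,t,ang):
    K=C+42*np.array([np.cos(np.radians(ang)),np.sin(np.radians(ang))])
    for z in (93,102): print(z,"exp top",proj("top",[*K,z]).round(1),"side",proj("side",[*K,z]).round(1))
    ps=proj("side",[*K,97]).astype(int);pt=proj("top",[*K,97]).astype(int)
    a=knob(s,(ps[0]-10,ps[1]-13,20,26)); b=knob(t,(pt[0]-10,pt[1]-10,20,20)); print("seen top",b[0].round(1),"side",a[0].round(1),a[1],tri(a[0],b[0]))
E
python3 - <<'E'
from h import *
print("start (riding)"); plung(cv2.imread("pics/side0.png"),cv2.imread("pics/top0.png"),123.9)
plung(cv2.imread("pics/s2_raw.png"),cv2.imread("pics/t2_raw.png"),111.6)
E
```

```text
start (riding)
93 exp top [370.8 218.8] side [324.7 207. ]
102 exp top [371.2 217.7] side [324.8 203.7]
seen top [371.5 218.7] side [324.7 205.3] [ 7  8  8 12 81] (array([ 528.47250892, -116.37044044,   97.09482824]), np.float64(1.2576907907346409))
93 exp top [368.6 215.3] side [320.8 206.8]
102 exp top [368.9 214.2] side [320.9 203.5]
seen top [368.7 216.4] side [320.7 208.2] [ 7 11  8 12 80] (array([ 536.13973898, -111.75224484,   88.77179296]), np.float64(1.6208184275695405))
```

>>> drive_tool([
  [[0.0065,-0.0279,-0.01],[0,0,-0.028]],
  [[0.0065,-0.0279,-0.01],[0,0,-0.028]],
  [[0.0065,-0.0279,-0.01],[0,0,-0.028]],
  [[0.0065,-0.0279,-0.01],[0,0,-0.028]],
  [[0.0065,-0.0279,-0.01],[0,0,-0.029]],
  [[0,0,-0.012],[0,0,0]],
  [[0,0,-0.012],[0,0,0]],
  [[0,0,-0.012],[0,0,0]],
  [[0,0,-0.012],[0,0,0]],
  [[0,0,0],[0,0,0]],
])

```text
time_s: 7.75
ee_pos: [566.7, 35.9, 72.1]
ee_rot: [179.9, 0.3, -8.1]
force: [0.4, 0.5, -0.2]
gripper_width: 18.3
```

>>> drive_tool([
  [[0,0,-0.006],[0,0,0]],
  [[0,0,-0.006],[0,0,0]],
  [[0,0,-0.006],[0,0,0]],
  [[0,0,-0.003],[0,0,0]],
  [[0,0,0],[0,0,0]],
  [[0,0,0],[0,0,0]],
  [[-0.0005,-0.004,0],[0,0,0]],
  [[-0.0006,-0.004,0],[0,0,0]],
  [[-0.0005,-0.004,0],[0,0,0]],
  [[0,0,0],[0,0,0]],
])

```text
time_s: 8.58
ee_pos: [567.0, 24.5, 53.2]
ee_rot: [180.0, -0.0, -8.1]
force: [0.4, -0.5, 0.6]
gripper_width: 18.3
```

```bash
python3 look.py 3
```

```text
[(np.float64(85.1), np.float64(179.4)), (np.float64(85.2), np.float64(-135.9)), (np.float64(85.3), np.float64(-91.1)), (np.float64(84.7), np.float64(44.2)), (np.float64(85.5), np.float64(-45.7)), (np.float64(85.2), np.float64(-0.8))] []
8.6833 [567.1  25.   53.1] [-180.    -0.    -8.1] 18.352089040348357
```

View pics/s3.png

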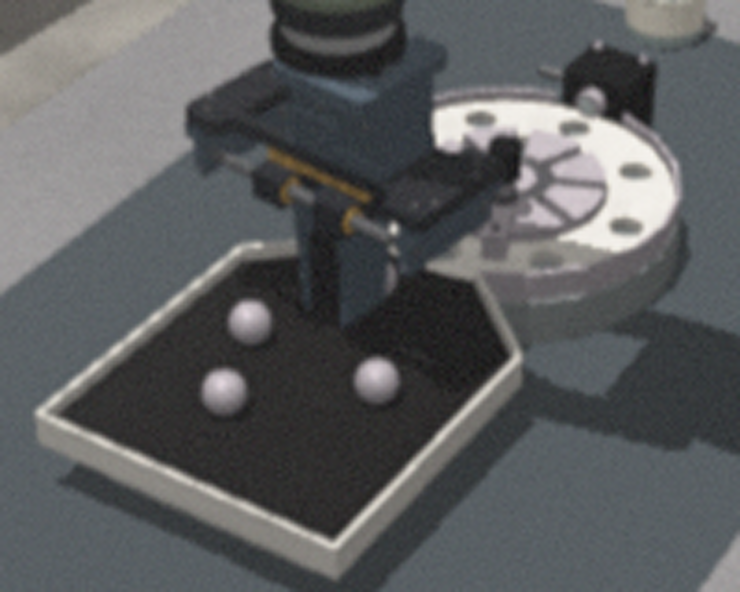

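>>> drive_tool([
  [[-0.0006,-0.004,0],[0,0,0]],
  [[-0.0006,-0.004,0],[0,0,0]],
  [[-0.0006,-0.004,0],[0,0,0]],
  [[-0.0006,-0.004,0],[0,0,0]],
  [[-0.0006,-0.004,0],[0,0,0]],
  [[-0.0006,-0.004,0],[0,0,0]],
  [[-0.0006,-0.004,0],[0,0,0]],
  [[-0.0006,-0.004,0],[0,0,0]],
  [[-0.0006,-0.004,0],[0,0,0]],
  [[-0.0006,-0.004,0],[0,0,0]],
])

```text
time_s: 9.52
ee_pos: [561.0, -15.1, 53.0]
ee_rot: [180.0, -0.0, -8.1]
force: [0.7, -0.7, -0.4]
gripper_width: 18.4
```

>>> drive_tool([
  [[-0.0005,-0.003,0],[0,0,0]],
  [[-0.0005,-0.003,0],[0,0,0]],
  [[-0.0005,-0.003,0],[0,0,0]],
  [[-0.0004,-0.003,0],[0,0,0]],
  [[-0.0004,-0.0025,0],[0,0,0]],
  [[-0.0004,-0.0025,0],[0,0,0]],
  [[-0.0004,-0.0025,0],[0,0,0]],
  [[-0.0003,-0.0025,0],[0,0,0]],
  [[0,0,0],[0,0,0]],
  [[0,0,0],[0,0,0]],
])

```text
time_s: 10.35
ee_pos: [557.6, -36.8, 53.0]
ee_rot: [-180.0, -0.0, -8.1]
force: [-0.3, 0.0, -0.2]
gripper_width: 18.0
```

```bash
python3 look.py 4
```

```text
[(np.float64(85.0), np.float64(-136.1)), (np.float64(85.2), np.float64(-91.0)), (np.float64(85.3), np.float64(-45.6))] [array([509.5,  79.5]), array([577.4, 133.1]), array([603. ,  72.7])]
10.45 [557.6 -36.6  53. ] [-180.    -0.    -8.1] 18.052093919855544
```

View pics/s4.png

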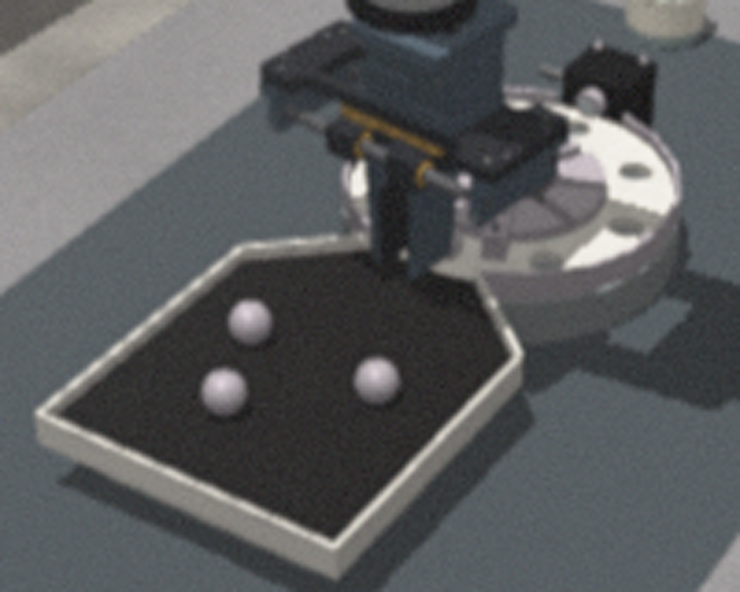

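View pics/t4.png

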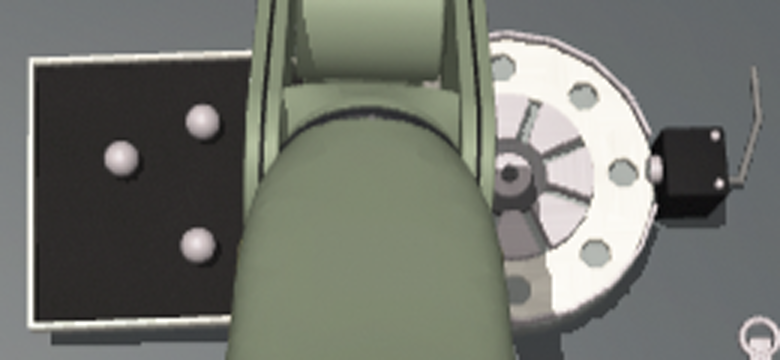

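>>> drive_tool([
  [[0.001,0.01,0],[0,0,0]],
  [[0.001,0.01,0.01],[0,0,0]],
  [[0.001,0.01,0.025],[0,0,0]],
  [[0,0.02,0.03],[0,0,0]],
  [[0,0.025,0.03],[0,0,0]],
  [[0,0.035,0.01],[0,0,0]],
  [[0,0.038,0],[0,0,0]],
  [[0,0.038,0],[0,0,0]],
  [[0,0.038,0],[0,0,0]],
  [[0,0,0],[0,0,0]],
])

```text
time_s: 11.28
ee_pos: [560.3, 194.9, 159.0]
ee_rot: [-179.7, -0.1, -7.7]
force: [0.9, -0.6, -0.2]
gripper_width: 18.2
```

```bash
python3 look.py 5
```

```text
[(np.float64(85.2), np.float64(179.4)), (np.float64(85.3), np.float64(134.4)), (np.float64(85.4), np.float64(-136.0)), (np.float64(83.8), np.float64(89.3)), (np.float64(85.4), np.float64(-90.9)), (np.float64(84.6), np.float64(44.3)), (np.float64(84.8), np.float64(-45.7)), (np.float64(84.9), np.float64(-0.8))] [array([509.9,  79. ]), array([577.4, 133.1]), array([602.6,  72.1])]
11.3833 [560.1 189.6 158.5] [-180.    -0.    -7.9] 18.838028203477936
```

View pics/s5.png

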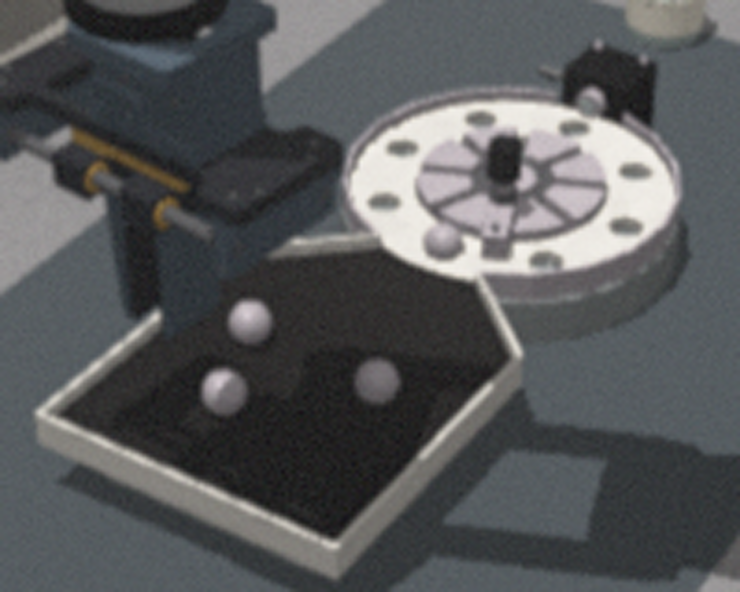

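View pics/t5.png

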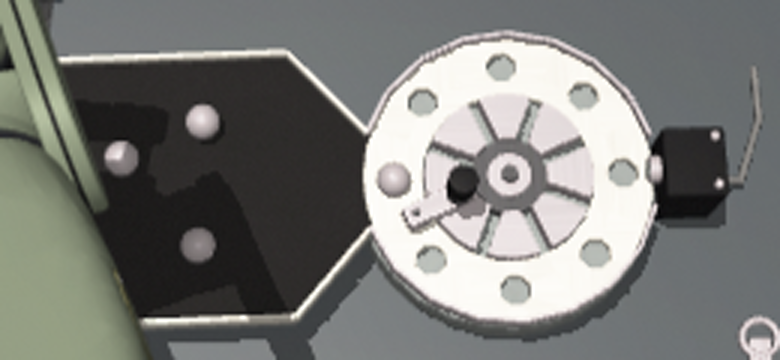

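Run:
```python
from h import *
for z in(51,57.7): print(proj("side",[553.4,-65.5,z]),proj("top",[553.4,-65.5,z]))
```

```text
[304.25379191 229.11220735] [345.63495499 214.04507137]
[304.27760304 226.74799155] [345.76798964 213.23899213]
```

>>> drive_tool([
  [[-0.0024,-0.0302,0],[0,0,0.0515]],
  [[-0.0024,-0.0302,0],[0,0,0.0515]],
  [[-0.0024,-0.0302,0],[0,0,0.0515]],
  [[-0.0024,-0.0302,0],[0,0,0.0515]],
  [[-0.0024,-0.0302,0],[0,0,0.0515]],
  [[-0.0024,-0.0302,0],[0,0,0.0515]],
  [[-0.0024,-0.0302,0],[0,0,0.0515]],
  [[-0.0024,-0.0302,0],[0,0,0.0515]],
  [[-0.0024,-0.0302,0],[0,0,0.0515]],
  [[-0.0024,-0.0302,0],[0,0,0.0515]],
], claw=0.6)

```text
time_s: 12.22
ee_pos: [535.6, -117.0, 158.5]
ee_rot: [180.0, -0.0, 21.5]
force: [0.4, -0.3, 0.6]
gripper_width: 54.9
```

>>> drive_tool([
  [[0,0,-0.012],[0,0,0]],
  [[0,0,-0.012],[0,0,0]],
  [[0,0,-0.012],[0,0,0]],
  [[0,0,-0.012],[0,0,0]],
  [[0,0,-0.012],[0,0,0]],
  [[0,0,-0.012],[0,0,0]],
  [[0,0,-0.008],[0,0,0]],
  [[0,0,-0.002],[0,0,0]],
  [[0,0,0],[0,0,0]],
  [[0,0,0],[0,0,0]],
])

```text
time_s: 13.05
ee_pos: [536.9, -115.0, 76.6]
ee_rot: [180.0, -0.0, 21.4]
force: [-0.2, -0.1, -0.6]
gripper_width: 54.7
```

>>> drive_tool([
  [[0,0.002,0],[0,0,0]],
  [[0,0,0],[0,0,0]],
  [[0,0,0],[0,0,0]],
  [[0,0,0],[0,0,0]],
  [[0,0,0],[0,0,0]],
  [[0,0,0],[0,0,0]],
  [[0,0,0],[0,0,0]],
  [[0,0,0],[0,0,0]],
  [[0,0,0],[0,0,0]],
  [[0,0,0],[0,0,0]],
], claw=0, force=30)

```text
time_s: 13.88
ee_pos: [536.5, -112.7, 76.1]
ee_rot: [-180.0, 0.0, 21.4]
force: [-2.3, -0.7, 3.7]
gripper_width: 21.3
```

>>> drive_tool([
  [[0,0,0.002],[0,0,0]],
  [[0,0,0.003],[0,0,0]],
  [[0,0,0.003],[0,0,0]],
  [[0,0,0.003],[0,0,0]],
  [[0,0,0.002],[0,0,0]],
  [[0,0,0],[0,0,0]],
  [[0,0,0],[0,0,0]],
  [[0,0,0],[0,0,0]],
  [[0,0,0],[0,0,0]],
  [[0,0,0],[0,0,0]],
])

```text
time_s: 14.72
ee_pos: [536.3, -112.7, 88.7]
ee_rot: [-180.0, 0.0, 21.4]
force: [0.4, -1.9, -11.2]
gripper_width: 21.3
```

>>> drive_tool([
  [[0.0031,0.0011,0],[0,0,-0.0785]],
  [[0.0032,0.0008,0],[0,0,-0.0785]],
  [[0.0032,0.0006,0],[0,0,-0.0785]],
  [[0.0033,0.0003,0],[0,0,-0.0785]],
  [[0.0033,0.0001,0],[0,0,-0.0785]],
  [[0.0033,-0.0002,0],[0,0,-0.0785]],
  [[0.0033,-0.0004,0],[0,0,-0.0785]],
  [[0.0032,-0.0007,0],[0,0,-0.0785]],
  [[0.0032,-0.0009,0],[0,0,-0.0785]],
  [[0.0031,-0.0012,0],[0,0,-0.0785]],
])

```text
time_s: 15.55
ee_pos: [566.4, -113.2, 88.1]
ee_rot: [179.9, 0.3, -23.7]
force: [-3.1, -2.6, -9.9]
gripper_width: 21.3
```

>>> drive_tool([
  [[0,0,0],[0,0,0]],
  [[0,0,0],[0,0,0]],
  [[0,0,-0.002],[0,0,0]],
  [[0,0,-0.002],[0,0,0]],
  [[0,0,-0.003],[0,0,0]],
  [[0,0,-0.003],[0,0,0]],
  [[0,0,-0.003],[0,0,0]],
  [[0,0,0],[0,0,0]],
  [[0,0,0],[0,0,0]],
  [[0,0,0],[0,0,0]],
])

```text
time_s: 16.38
ee_pos: [566.8, -113.3, 76.3]
ee_rot: [179.9, 0.2, -23.4]
force: [-6.2, -3.5, -5.0]
gripper_width: 21.2
```

>>> drive_tool([
  [[0,0,0],[0,0,0]],
  [[0,0,0],[0,0,0]],
  [[0,0,0],[0,0,0]],
  [[0,0,0],[0,0,0]],
  [[0,0,0],[0,0,0]],
  [[0,0,0.01],[0,0,0]],
  [[0,0,0.02],[0,0,0]],
  [[0,0,0.02],[0,0,0]],
  [[0,0,0.02],[0,0,0]],
  [[0,0,0.02],[0,0,0]],
], claw=0.6)

```text
time_s: 17.22
ee_pos: [569.0, -113.0, 167.8]
ee_rot: [-180.0, -0.1, -23.5]
force: [0.2, -0.5, -0.4]
gripper_width: 55.1
```

>>> drive_tool([
  [[-0.001,0.03,0.005],[0,0,0.041]],
  [[-0.001,0.03,0.005],[0,0,0.041]],
  [[-0.001,0.03,0],[0,0,0.041]],
  [[-0.001,0.03,0],[0,0,0.041]],
  [[-0.001,0.03,0],[0,0,0.041]],
  [[-0.001,0.03,0],[0,0,0.041]],
  [[-0.001,0.03,0],[0,0,0.041]],
  [[-0.001,0.03,0],[0,0,0.041]],
  [[-0.001,0.03,0],[0,0,0.041]],
  [[-0.001,0.03,0],[0,0,0.041]],
], claw=0.2)

```text
time_s: 18.05
ee_pos: [558.8, 188.5, 177.1]
ee_rot: [-180.0, -0.1, 0.1]
force: [0.0, -0.3, -0.1]
gripper_width: 18.4
```

```bash
python3 look.py 6;python3 - <<'E'
from h import *
plung(cv2.imread("pics/s6_raw.png"),cv2.imread("pics/t6_raw.png"),66.6)
E
```

```text
[(np.float64(85.2), np.float64(178.3)), (np.float64(85.9), np.float64(133.3)), (np.float64(85.0), np.float64(-136.3)), (np.float64(85.4), np.float64(-91.6)), (np.float64(84.9), np.float64(-46.8)), (np.float64(84.6), np.float64(42.8)), (np.float64(84.8), np.float64(-1.7))] [array([509.9,  79. ])]
18.15 [558.8 191.  176.9] [-1.799e+02 -1.000e-01  2.000e-01] 18.00389442194932
93 exp top [367.7 200.8] side [309.  202.7]
102 exp top [368.1 199.6] side [309.1 199.5]
seen top [368.  201.8] side [309.  203.9] [ 7 11  7 11 74] (array([ 568.25257562, -112.35327063,   89.46952704]), np.float64(1.4675396361584783))
```

View pics/t6.png

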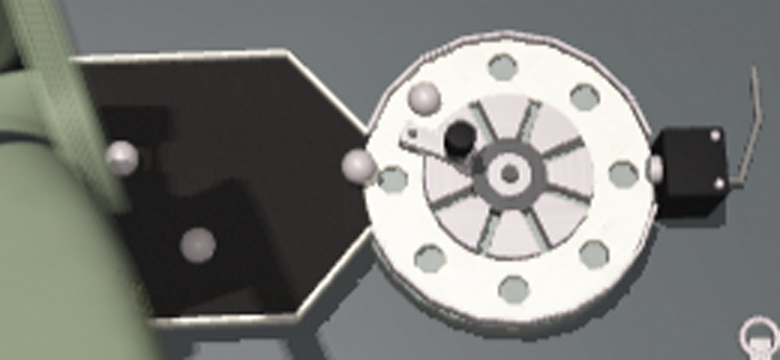

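View pics/s6.png

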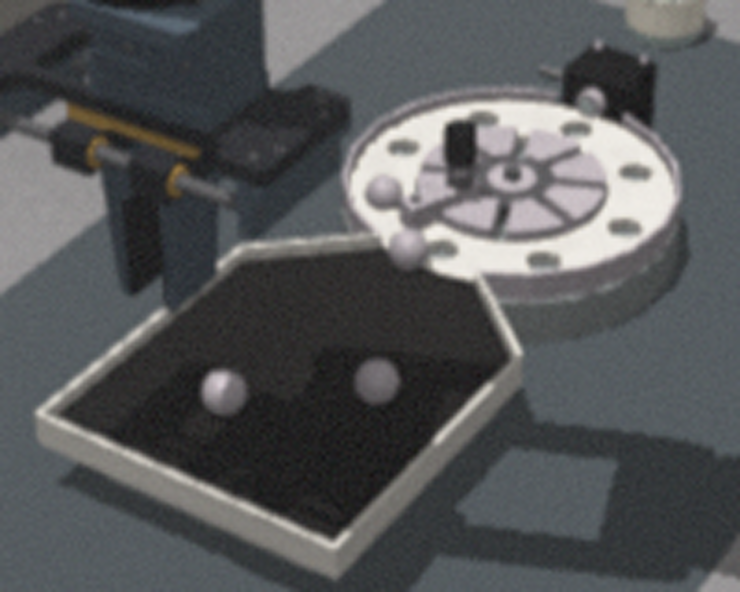

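Run:
```python
from h import *
t=cv2.imread("pics/t6_raw.png");s=cv2.imread("pics/s6_raw.png")
g=cv2.GaussianBlur(cv2.cvtColor(cv2.resize(t[195:230,318:352],None,fx=12,fy=12,interpolation=cv2.INTER_CUBIC),cv2.COLOR_BGR2GRAY),(0,0),4)
cv2.imwrite("pics/z.png",g)
print(cast("top",334.3,210.3,57.5),cast("side",185+408/3.7,165+249/3.7,57.5))
print(tri((185+408/3.7,165+249/3.7),(334.3,210.3)))
```

```text
[561.43153427 -40.8213189   57.5       ] [559.60866951 -36.06063598  57.5       ]
(array([562.62383244, -40.97304105,  53.35127489]), np.float64(0.07935299703786106))
```

View pics/z.png

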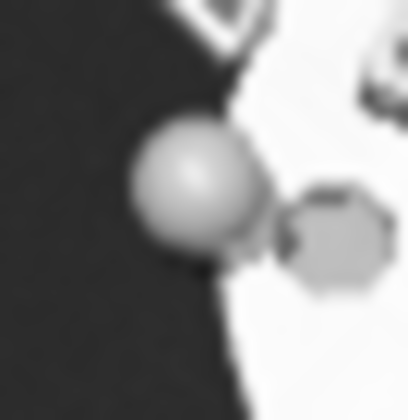

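>>> drive_tool([
  [[0.0015,-0.028,-0.008],[0,0,-0.03]],
  [[0.0015,-0.028,-0.008],[0,0,-0.03]],
  [[0.0015,-0.028,-0.008],[0,0,-0.03]],
  [[0.0015,-0.028,-0.008],[0,0,-0.03]],
  [[0.0015,-0.028,-0.008],[0,0,-0.03]],
  [[0.0015,-0.028,-0.008],[0,0,-0.03]],
  [[0.0012,-0.0273,-0.008],[0,0,-0.033]],
  [[0,0,-0.012],[0,0,0]],
  [[0,0,-0.012],[0,0,0]],
  [[0,0,-0.012],[0,0,0]],
])

```text
time_s: 18.98
ee_pos: [569.2, -10.0, 84.3]
ee_rot: [-180.0, -0.1, -12.4]
force: [-0.2, -0.1, 0.5]
gripper_width: 18.3
```

>>> drive_tool([
  [[0,0,-0.008],[0,0,0]],
  [[0,0,-0.008],[0,0,0]],
  [[0,0,-0.008],[0,0,0]],
  [[0,0,-0.005],[0,0,0]],
  [[0,0,-0.003],[0,0,0]],
  [[0,0,0],[0,0,0]],
  [[0,0,0],[0,0,0]],
  [[0,0,0],[0,0,0]],
  [[0,0,0],[0,0,0]],
  [[0,0,0],[0,0,0]],
])

```text
time_s: 19.82
ee_pos: [569.3, -8.4, 52.4]
ee_rot: [-180.0, -0.0, -12.3]
force: [-0.4, -0.0, -0.8]
gripper_width: 18.2
```

>>> drive_tool([
  [[-0.001,-0.0035,0],[0,0,0]],
  [[-0.001,-0.0035,0],[0,0,0]],
  [[-0.001,-0.0035,0],[0,0,0]],
  [[-0.001,-0.0035,0],[0,0,0]],
  [[-0.001,-0.0035,0],[0,0,0]],
  [[-0.001,-0.0035,0],[0,0,0]],
  [[-0.001,-0.0035,0],[0,0,0]],
  [[-0.001,-0.0033,0],[0,0,0]],
  [[-0.001,-0.003,0],[0,0,0]],
  [[0,0,0],[0,0,0]],
])

```text
time_s: 20.65
ee_pos: [559.7, -39.7, 51.9]
ee_rot: [-180.0, 0.0, -12.3]
force: [0.6, -0.9, 0.1]
gripper_width: 18.1
```

>>> drive_tool([
  [[0.002,0.01,0],[0,0,0]],
  [[0.002,0.01,0.01],[0,0,0.02]],
  [[0,0.01,0.025],[0,0,0.02]],
  [[0,0.02,0.03],[0,0,0.02]],
  [[0,0.025,0.03],[0,0,0.02]],
  [[0,0.035,0.01],[0,0,0.02]],
  [[0,0.038,0],[0,0,0.02]],
  [[0,0.038,0],[0,0,0.02]],
  [[0,0.038,0],[0,0,0.02]],
  [[0,0,0],[0,0,0.02]],
])

```text
time_s: 21.48
ee_pos: [563.8, 192.5, 158.0]
ee_rot: [-179.8, -0.1, -1.5]
force: [0.4, 1.0, 0.2]
gripper_width: 18.2
```

```bash
python3 look.py 7
```

```text
[(np.float64(85.2), np.float64(178.3)), (np.float64(85.9), np.float64(133.3)), (np.float64(85.0), np.float64(-136.3)), (np.float64(83.8), np.float64(88.9)), (np.float64(85.4), np.float64(-91.5)), (np.float64(84.9), np.float64(-46.8)), (np.float64(83.4), np.float64(43.5)), (np.float64(84.8), np.float64(-1.7))] [array([509.9,  79. ]), array([577.4, 133.1])]
21.5833 [563.6 187.2 157.5] [180.   -0.   -1.7] 18.311834533991764
```

View pics/s7.png

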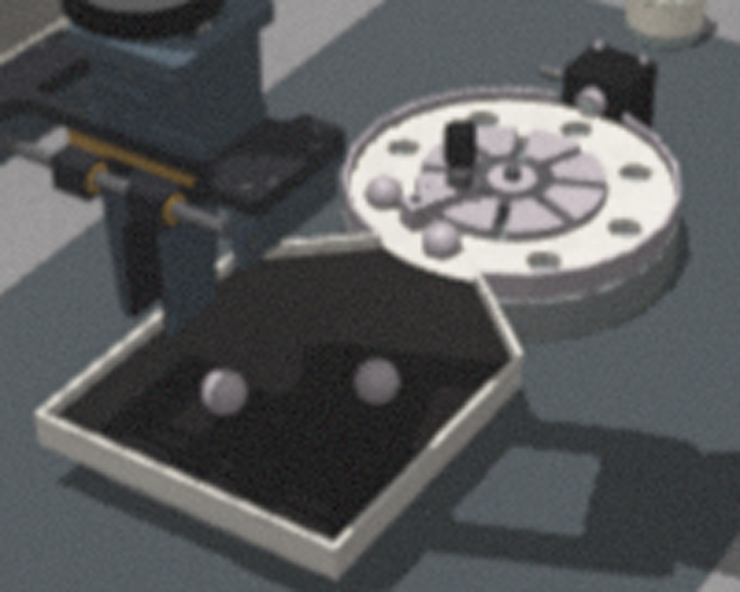

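View pics/t7.png

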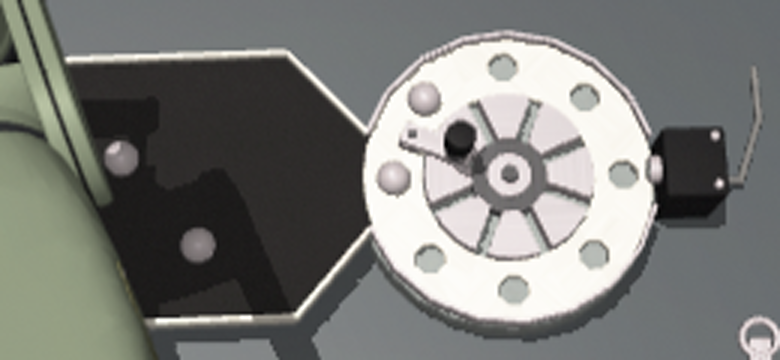

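>>> drive_tool([
  [[0.0005,-0.0298,0],[0,0,-0.038]],
  [[0.0005,-0.0298,0],[0,0,-0.038]],
  [[0.0005,-0.0298,0],[0,0,-0.038]],
  [[0.0005,-0.0298,0],[0,0,-0.038]],
  [[0.0005,-0.0298,0],[0,0,-0.038]],
  [[0.0005,-0.0298,0],[0,0,-0.038]],
  [[0.0005,-0.0298,0],[0,0,-0.038]],
  [[0.0005,-0.0298,0],[0,0,-0.038]],
  [[0.0005,-0.0298,0],[0,0,-0.038]],
  [[0.0005,-0.0298,0],[0,0,-0.038]],
], claw=0.6)

```text
time_s: 22.42
ee_pos: [568.3, -115.7, 157.5]
ee_rot: [180.0, -0.0, -23.9]
force: [0.4, -0.2, -0.1]
gripper_width: 54.7
```

>>> drive_tool([
  [[0,0.001,-0.012],[0,0,0]],
  [[0,0,-0.012],[0,0,0]],
  [[0,0,-0.012],[0,0,0]],
  [[0,0,-0.012],[0,0,0]],
  [[0,0,-0.012],[0,0,0]],
  [[0,0,-0.012],[0,0,0]],
  [[0,0,-0.006],[0,0,0]],
  [[0,0,-0.002],[0,0,0]],
  [[0,0,0],[0,0,0]],
  [[0,0,0],[0,0,0]],
])

```text
time_s: 23.25
ee_pos: [569.4, -112.6, 77.7]
ee_rot: [-180.0, -0.1, -23.7]
force: [0.4, 0.3, 0.1]
gripper_width: 54.7
```

>>> drive_tool([
  [[0,0,0],[0,0,0]],
  [[0,0,0],[0,0,0]],
  [[0,0,0],[0,0,0]],
  [[0,0,0],[0,0,0]],
  [[0,0,0],[0,0,0]],
  [[0,0,0],[0,0,0]],
  [[0,0,0],[0,0,0]],
  [[0,0,0],[0,0,0]],
  [[0,0,0],[0,0,0]],
  [[0,0,0],[0,0,0]],
], claw=0, force=30)

```text
time_s: 24.08
ee_pos: [568.0, -111.7, 77.0]
ee_rot: [-180.0, 0.1, -23.7]
force: [-3.9, 3.0, 4.5]
gripper_width: 21.1
```

>>> drive_tool([
  [[0,0,0.002],[0,0,0]],
  [[0,0,0.003],[0,0,0]],
  [[0,0,0.003],[0,0,0]],
  [[0,0,0.003],[0,0,0]],
  [[0,0,0.002],[0,0,0]],
  [[0,0,0],[0,0,0]],
  [[0,0,0],[0,0,0]],
  [[0,0,0],[0,0,0]],
  [[0,0,0],[0,0,0]],
  [[0,0,0],[0,0,0]],
])

```text
time_s: 24.92
ee_pos: [568.3, -111.9, 89.5]
ee_rot: [180.0, 0.1, -23.7]
force: [-3.3, 4.7, -10.7]
gripper_width: 21.4
```

>>> drive_tool([
  [[0.003,-0.0014,0],[0,0,-0.0785]],
  [[0.0029,-0.0017,0],[0,0,-0.0785]],
  [[0.0028,-0.0019,0],[0,0,-0.0785]],
  [[0.0026,-0.0021,0],[0,0,-0.0785]],
  [[0.0024,-0.0023,0],[0,0,-0.0785]],
  [[0.0022,-0.0025,0],[0,0,-0.0785]],
  [[0.002,-0.0027,0],[0,0,-0.0785]],
  [[0.0018,-0.0028,0],[0,0,-0.0785]],
  [[0.0016,-0.003,0],[0,0,-0.0785]],
  [[0.0013,-0.0031,0],[0,0,-0.0785]],
])

```text
time_s: 25.75
ee_pos: [589.7, -135.5, 89.2]
ee_rot: [179.8, 0.1, -68.9]
force: [-5.1, 4.2, -9.4]
gripper_width: 21.0
```

>>> drive_tool([
  [[0,0,0],[0,0,0]],
  [[0,0,0],[0,0,0]],
  [[0,0,-0.002],[0,0,0]],
  [[0,0,-0.002],[0,0,0]],
  [[0,0,-0.003],[0,0,0]],
  [[0,0,-0.003],[0,0,0]],
  [[0,0,-0.003],[0,0,0]],
  [[0,0,0],[0,0,0]],
  [[0,0,0],[0,0,0]],
  [[0,0,0],[0,0,0]],
])

```text
time_s: 26.58
ee_pos: [589.6, -135.0, 77.1]
ee_rot: [179.8, 0.2, -68.7]
force: [-6.8, 5.5, -5.0]
gripper_width: 20.8
```

>>> drive_tool([
  [[0,0,0],[0,0,0]],
  [[0,0,0],[0,0,0]],
  [[0,0,0],[0,0,0]],
  [[0,0,0],[0,0,0]],
  [[0,0,0],[0,0,0]],
  [[0,0,0.01],[0,0,0]],
  [[0,0,0.02],[0,0,0]],
  [[0,0,0.02],[0,0,0]],
  [[0,0,0.02],[0,0,0]],
  [[0,0,0.02],[0,0,0]],
], claw=0.6)

```text
time_s: 27.42
ee_pos: [592.0, -136.0, 169.0]
ee_rot: [-179.9, -0.1, -68.7]
force: [0.0, -0.6, -0.7]
gripper_width: 54.5
```

>>> drive_tool([
  [[-0.007,0.033,0],[0,0,0.12]],
  [[-0.007,0.033,0],[0,0,0.12]],
  [[-0.007,0.033,0],[0,0,0.12]],
  [[-0.007,0.033,0],[0,0,0.12]],
  [[-0.007,0.033,0],[0,0,0.12]],
  [[-0.007,0.033,0],[0,0,0.12]],
  [[-0.007,0.033,0],[0,0,0.12]],
  [[-0.007,0.033,0],[0,0,0.12]],
  [[-0.007,0.033,0],[0,0,0.12]],
  [[-0.007,0.033,0],[0,0,0.12]],
], claw=0.2)

```text
time_s: 28.25
ee_pos: [521.6, 195.9, 168.2]
ee_rot: [-180.0, -0.1, 0.4]
force: [-0.1, 0.2, -0.5]
gripper_width: 18.1
```

```bash
python3 look.py 8;python3 - <<'E'
from h import *
plung(cv2.imread("pics/s8_raw.png"),cv2.imread("pics/t8_raw.png"),21.6)
E
```

```text
[(np.float64(85.0), np.float64(178.0)), (np.float64(85.3), np.float64(132.8)), (np.float64(85.2), np.float64(-136.8)), (np.float64(85.0), np.float64(88.3)), (np.float64(85.5), np.float64(-92.3)), (np.float64(85.2), np.float64(-47.1)), (np.float64(83.2), np.float64(43.4)), (np.float64(85.6), np.float64(-2.7))] [array([509.9,  79. ]), array([577.6, 132.1])]
28.35 [521.2 198.4 168.1] [-1.799e+02 -1.000e-01  4.000e-01] 18.011892845537712
93 exp top [377.7 190.2] side [305.9 195.6]
102 exp top [378.2 188.9] side [305.9 192.4]
seen top [378.  191.3] side [306.  196.4] [ 8 10  7 12 76] (array([ 590.34118665, -135.52564755,   90.61352803]), np.float64(1.5234328815877127))
```

View pics/t8.png

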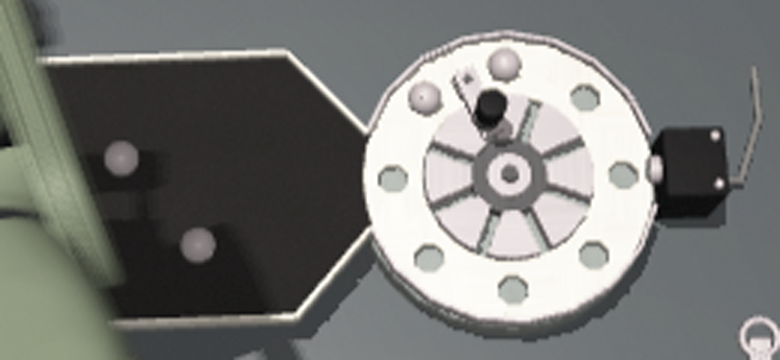

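View pics/s8.png

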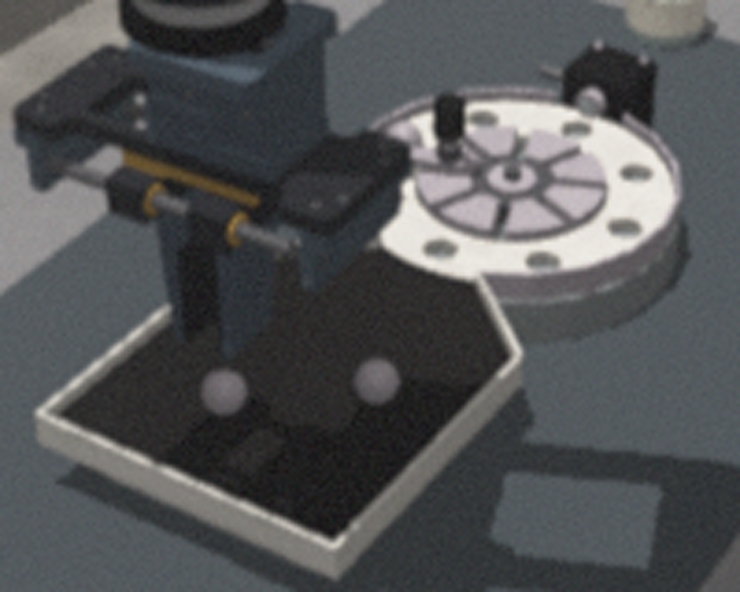

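>>> drive_tool([
  [[0.007,-0.0333,0],[0,0,0]],
  [[0.007,-0.0333,0],[0,0,0]],
  [[0.007,-0.0333,0],[0,0,0]],
  [[0.007,-0.0333,0],[0,0,0]],
  [[0.007,-0.0333,0],[0,0,0]],
  [[0.007,-0.0333,0],[0,0,0]],
  [[0.007,-0.0333,0],[0,0,0]],
  [[0.007,-0.0333,0],[0,0,0]],
  [[0.007,-0.0333,0],[0,0,0]],
  [[0.007,-0.0333,0],[0,0,0]],
], claw=0, force=10)

```text
time_s: 29.18
ee_pos: [591.8, -141.7, 168.0]
ee_rot: [179.9, -0.1, -0.1]
force: [0.5, 0.1, -0.1]
gripper_width: 0.6
```

>>> drive_tool([
  [[0,0,-0.012],[0,0,0]],
  [[0,0,-0.012],[0,0,0]],
  [[0,0,-0.012],[0,0,0]],
  [[0,0,-0.012],[0,0,0]],
  [[0,0,-0.006],[0,0,0]],
  [[0,0,-0.002],[0,0,0]],
  [[0,0,-0.001],[0,0,0]],
  [[0,0,0],[0,0,0]],
  [[0,0,0],[0,0,0]],
  [[0,0,0],[0,0,0]],
])

```text
time_s: 30.02
ee_pos: [592.1, -138.8, 110.8]
ee_rot: [180.0, -0.1, 0.1]
force: [0.9, 0.0, 0.8]
gripper_width: 0.6
```

>>> drive_tool([
  [[0,0.002,-0.001],[0,0,0]],
  [[0,0,-0.001],[0,0,0]],
  [[0,0,-0.001],[0,0,0]],
  [[0,0,0],[0,0,0]],
  [[0,0,0],[0,0,0]],
  [[0,0,0],[0,0,0]],
  [[0,0,0],[0,0,0]],
  [[0,0,0],[0,0,0]],
  [[0,0,0],[0,0,0]],
  [[0,0,0],[0,0,0]],
])

```text
time_s: 30.85
ee_pos: [591.6, -136.8, 107.0]
ee_rot: [180.0, -0.0, 0.1]
force: [0.9, -0.1, 0.1]
gripper_width: 0.7
```

>>> drive_tool([
  [[0,0,-0.001],[0,0,0]],
  [[0,0,-0.001],[0,0,0]],
  [[0,0,0],[0,0,0]],
  [[0,0,0],[0,0,0]],
  [[0,0,0],[0,0,0]],
  [[0,0,0],[0,0,0]],
  [[0,0,0],[0,0,0]],
  [[0,0,0],[0,0,0]],
  [[0,0,0],[0,0,0]],
  [[0,0,0],[0,0,0]],
])

```text
time_s: 31.68
ee_pos: [591.9, -136.8, 106.2]
ee_rot: [180.0, -0.1, 0.1]
force: [-1.1, -0.3, 6.2]
gripper_width: 0.3
```

>>> drive_tool([
  [[0,0,0.025],[0,0,0]],
  [[0,0,0.025],[0,0,0]],
  [[-0.0122,0.0308,0],[0,0,0.061]],
  [[-0.0122,0.0308,0],[0,0,0.061]],
  [[-0.0122,0.0308,0],[0,0,0.061]],
  [[-0.0122,0.0308,0],[0,0,0.061]],
  [[-0.0122,0.0308,0],[0,0,0.061]],
  [[-0.0122,0.0308,0],[0,0,0.061]],
  [[-0.0122,0.0308,0],[0,0,0.061]],
  [[-0.0122,0.0308,0],[0,0,0.061]],
], claw=0.2)

```text
time_s: 32.52
ee_pos: [493.2, 111.0, 155.1]
ee_rot: [180.0, -0.0, 28.2]
force: [-0.4, 0.3, -0.2]
gripper_width: 18.4
```

>>> drive_tool([
  [[0,0,-0.015],[0,0,0]],
  [[0,0,-0.015],[0,0,0]],
  [[0,0,-0.015],[0,0,0]],
  [[0,0,-0.015],[0,0,0]],
  [[0,0,-0.015],[0,0,0]],
  [[0,0,-0.01],[0,0,0]],
  [[0,0,-0.005],[0,0,0]],
  [[0,0,0],[0,0,0]],
  [[0,0,0],[0,0,0]],
  [[0,0,0],[0,0,0]],
])

```text
time_s: 33.35
ee_pos: [494.7, 109.8, 65.7]
ee_rot: [180.0, -0.1, 28.0]
force: [-0.3, 0.5, -0.3]
gripper_width: 18.6
```

```bash
python3 look.py 9
```

```text
[(np.float64(85.0), np.float64(178.0)), (np.float64(85.3), np.float64(132.8)), (np.float64(84.9), np.float64(-136.8)), (np.float64(85.0), np.float64(87.9)), (np.float64(85.6), np.float64(-92.2)), (np.float64(85.1), np.float64(-47.1)), (np.float64(84.1), np.float64(42.7)), (np.float64(85.7), np.float64(-2.7))] []
33.45 [494.6 109.7  65.8] [ 1.8e+02 -1.0e-01  2.8e+01] 18.17457521478485
```

View pics/s9.png

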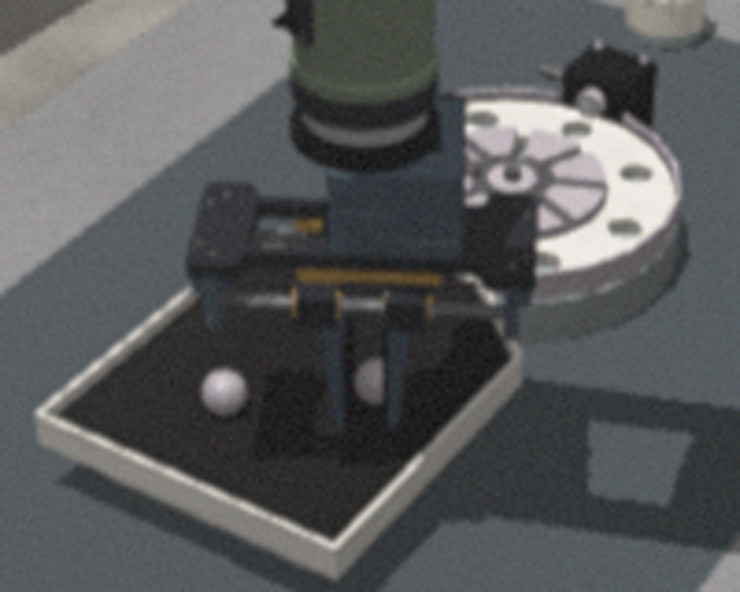

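>>> drive_tool([
  [[0,0,-0.005],[0,0,0]],
  [[0,0,-0.005],[0,0,0]],
  [[0.002,-0.0038,-0.001],[0,0,0]],
  [[0.002,-0.0038,-0.001],[0,0,0]],
  [[0.002,-0.0038,-0.001],[0,0,0]],
  [[0.002,-0.0039,0],[0,0,0]],
  [[0.002,-0.0039,0],[0,0,0]],
  [[0.002,-0.0039,0],[0,0,0]],
  [[0.002,-0.0039,0],[0,0,0]],
  [[0.002,-0.0039,0],[0,0,0]],
])

```text
time_s: 34.28
ee_pos: [510.3, 78.3, 52.1]
ee_rot: [180.0, -0.0, 28.0]
force: [0.1, 0.5, -0.2]
gripper_width: 18.5
```

>>> drive_tool([
  [[0.002,-0.0039,0],[0,0,0]],
  [[0.002,-0.0039,0],[0,0,0]],
  [[0.002,-0.0039,0],[0,0,0]],
  [[0.002,-0.0039,0],[0,0,0]],
  [[0.002,-0.0039,0],[0,0,0]],
  [[0.002,-0.0039,0],[0,0,0]],
  [[0.002,-0.0039,0],[0,0,0]],
  [[0.002,-0.0039,0],[0,0,0]],
  [[0.002,-0.0039,0],[0,0,0]],
  [[0.002,-0.0039,0],[0,0,0]],
])

```text
time_s: 35.12
ee_pos: [530.2, 39.4, 52.0]
ee_rot: [-180.0, -0.0, 28.0]
force: [-0.2, 0.3, 0.2]
gripper_width: 18.6
```

>>> drive_tool([
  [[0.002,-0.0039,0],[0,0,0]],
  [[0.002,-0.0039,0],[0,0,0]],
  [[0.002,-0.0039,0],[0,0,0]],
  [[0.002,-0.0039,0],[0,0,0]],
  [[0.002,-0.0039,0],[0,0,0]],
  [[0.0015,-0.003,0],[0,0,0]],
  [[0.001,-0.002,0],[0,0,0]],
  [[0,0,0],[0,0,0]],
  [[0,0,0],[0,0,0]],
  [[0,0,0],[0,0,0]],
])

```text
time_s: 35.95
ee_pos: [542.4, 15.3, 51.9]
ee_rot: [-180.0, 0.0, 28.0]
force: [-0.4, -0.5, 0.8]
gripper_width: 17.9
```

>>> drive_tool([
  [[-0.006,0.012,0],[0,0,0]],
  [[-0.006,0.012,0.01],[0,0,0]],
  [[0,0.015,0.025],[0,0,-0.06]],
  [[0,0.02,0.03],[0,0,-0.06]],
  [[0,0.025,0.02],[0,0,-0.06]],
  [[0,0.035,0.01],[0,0,-0.06]],
  [[0,0.035,0],[0,0,-0.06]],
  [[0,0.03,0],[0,0,-0.06]],
  [[0,0,0],[0,0,-0.06]],
  [[0,0,0],[0,0,-0.07]],
])

```text
time_s: 36.78
ee_pos: [529.1, 202.4, 147.7]
ee_rot: [-180.0, -0.0, 0.0]
force: [0.4, -0.3, -0.1]
gripper_width: 17.8
```

```bash
python3 look.py 10
```

```text
[(np.float64(85.0), np.float64(178.0)), (np.float64(85.3), np.float64(132.8)), (np.float64(85.2), np.float64(-136.8)), (np.float64(85.0), np.float64(88.3)), (np.float64(85.5), np.float64(-92.3)), (np.float64(85.2), np.float64(-47.1)), (np.float64(82.8), np.float64(43.5)), (np.float64(83.4), np.float64(-2.1))] [array([556.2,  -8.9]), array([577.2, 132.5])]
36.8833 [529.3 200.9 147.6] [-1.8e+02 -0.0e+00  1.0e-01] 18.751580456027956
```

View pics/s10.png

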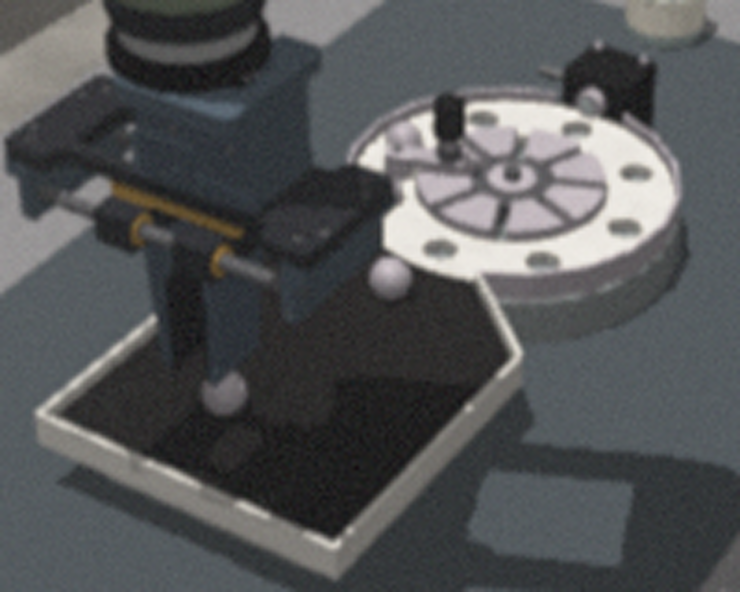

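View pics/t10.png

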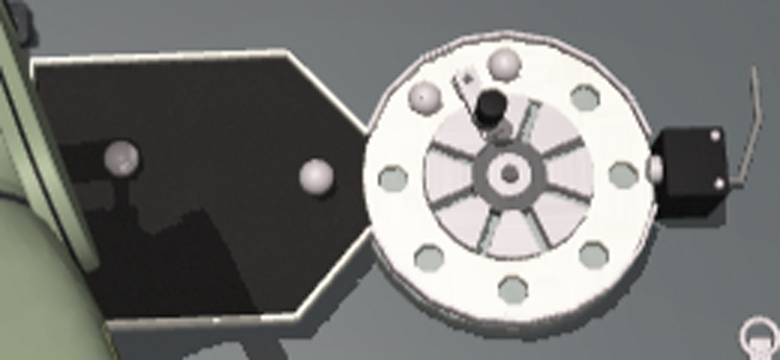

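>>> drive_tool([
  [[0.0046,-0.0285,0],[0,0,0]],
  [[0.0046,-0.0285,0],[0,0,0]],
  [[0.0046,-0.0285,0],[0,0,0]],
  [[0.0046,-0.0285,0],[0,0,0]],
  [[0.0046,-0.0285,-0.01],[0,0,0]],
  [[0.0046,-0.0285,-0.01],[0,0,0]],
  [[0,0,-0.015],[0,0,0]],
  [[0,0,-0.015],[0,0,0]],
  [[0,0,-0.015],[0,0,0]],
  [[0,0,-0.012],[0,0,0]],
])

```text
time_s: 37.72
ee_pos: [557.2, 28.3, 69.4]
ee_rot: [-180.0, 0.1, 0.0]
force: [-0.2, -0.3, 1.0]
gripper_width: 18.4
```

>>> drive_tool([
  [[0,0,-0.008],[0,0,0]],
  [[0,0,-0.006],[0,0,0]],
  [[0,0,-0.003],[0,0,0]],
  [[0,0,0],[0,0,0]],
  [[0,0,0],[0,0,0]],
  [[0,-0.004,0],[0,0,0]],
  [[0,-0.004,0],[0,0,0]],
  [[0,-0.004,0],[0,0,0]],
  [[0,-0.004,0],[0,0,0]],
  [[0,0,0],[0,0,0]],
])

```text
time_s: 38.55
ee_pos: [558.2, 11.3, 53.2]
ee_rot: [180.0, -0.0, -0.1]
force: [0.8, -0.3, 0.5]
gripper_width: 18.3
```

>>> drive_tool([
  [[-0.0002,-0.0038,0],[0,0,0]],
  [[-0.0002,-0.0038,0],[0,0,0]],
  [[-0.0002,-0.0038,0],[0,0,0]],
  [[-0.0002,-0.0038,0],[0,0,0]],
  [[-0.0002,-0.0038,0],[0,0,0]],
  [[-0.0002,-0.0038,0],[0,0,0]],
  [[-0.0002,-0.0038,0],[0,0,0]],
  [[-0.0002,-0.0038,0],[0,0,0]],
  [[-0.0002,-0.0038,0],[0,0,0]],
  [[-0.0002,-0.0038,0],[0,0,0]],
])

```text
time_s: 39.38
ee_pos: [556.1, -26.1, 53.0]
ee_rot: [180.0, -0.0, -0.1]
force: [0.4, 0.2, 0.4]
gripper_width: 18.4
```

>>> drive_tool([
  [[-0.0002,-0.003,0],[0,0,0]],
  [[-0.0002,-0.003,0],[0,0,0]],
  [[-0.0002,-0.003,0],[0,0,0]],
  [[-0.0002,-0.003,0],[0,0,0]],
  [[0,0,0],[0,0,0]],
  [[0,0,0],[0,0,0]],
  [[0,0,0],[0,0,0]],
  [[0,0.015,0],[0,0,0]],
  [[0,0.02,0.01],[0,0,0]],
  [[0,0.02,0.03],[0,0,0]],
])

```text
time_s: 40.22
ee_pos: [552.1, 17.7, 89.7]
ee_rot: [180.0, 0.5, -0.1]
force: [1.1, 0.5, -0.2]
gripper_width: 18.5
```

>>> drive_tool([
  [[0,0.02,0.03],[0,0,0]],
  [[0,0.025,0.025],[0,0,0]],
  [[0,0.03,0.01],[0,0,0]],
  [[0,0.035,0],[0,0,0]],
  [[0,0.035,0],[0,0,0]],
  [[0,0.03,0],[0,0,0]],
  [[0,0,0],[0,0,0]],
  [[0,0,0],[0,0,0]],
  [[0,0,0],[0,0,0]],
  [[0,0,0],[0,0,0]],
])

```text
time_s: 41.05
ee_pos: [555.2, 191.3, 157.9]
ee_rot: [180.0, 0.0, -0.1]
force: [-0.8, 0.4, -0.4]
gripper_width: 18.1
```

```bash
python3 look.py 11
```

```text
[(np.float64(85.0), np.float64(178.0)), (np.float64(85.3), np.float64(132.8)), (np.float64(85.2), np.float64(-136.8)), (np.float64(85.6), np.float64(-92.3)), (np.float64(84.3), np.float64(88.1)), (np.float64(85.2), np.float64(-47.1)), (np.float64(82.8), np.float64(43.5)), (np.float64(85.6), np.float64(-2.7))] [array([577.4, 133. ])]
41.15 [555.4 191.1 158. ] [ 1.8e+02  0.0e+00 -1.0e-01] 17.87292091946042
```

View pics/s11.png

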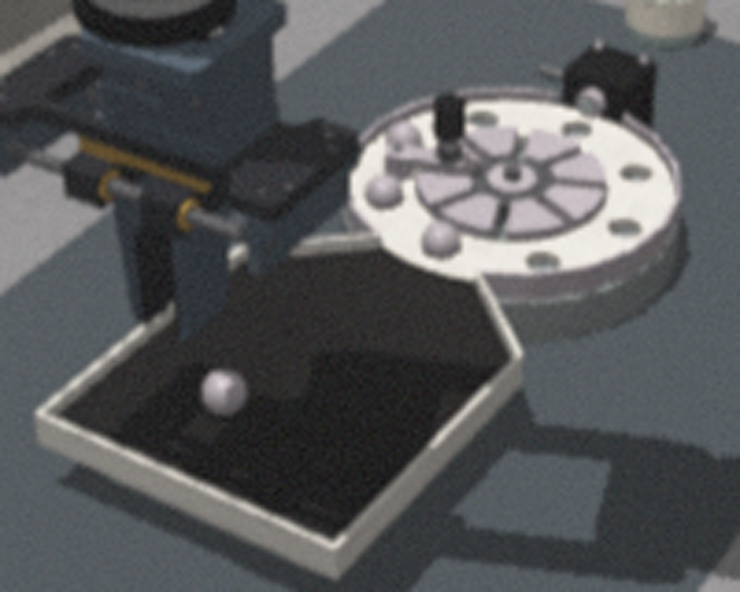

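View pics/t11.png

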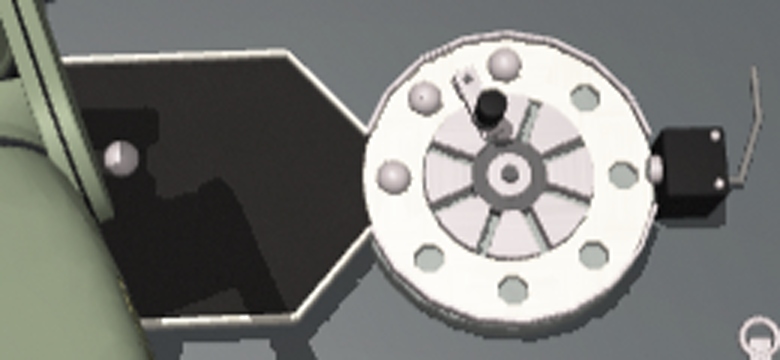

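>>> drive_tool([
  [[0.0036,-0.0326,0],[0,0,-0.119]],
  [[0.0036,-0.0326,0],[0,0,-0.119]],
  [[0.0036,-0.0326,0],[0,0,-0.119]],
  [[0.0036,-0.0326,0],[0,0,-0.119]],
  [[0.0036,-0.0326,0],[0,0,-0.119]],
  [[0.0036,-0.0326,0],[0,0,-0.119]],
  [[0.0036,-0.0326,0],[0,0,-0.119]],
  [[0.0036,-0.0326,0],[0,0,-0.119]],
  [[0.0036,-0.0326,0],[0,0,-0.119]],
  [[0.0036,-0.0326,0],[0,0,-0.119]],
], claw=0.6)

```text
time_s: 41.98
ee_pos: [590.8, -136.4, 158.1]
ee_rot: [-180.0, -0.0, -68.7]
force: [-0.0, 0.7, 0.1]
gripper_width: 54.6
```

>>> drive_tool([
  [[0,0,-0.012],[0,0,0]],
  [[0,0,-0.012],[0,0,0]],
  [[0,0,-0.012],[0,0,0]],
  [[0,0,-0.012],[0,0,0]],
  [[0,0,-0.012],[0,0,0]],
  [[0,0,-0.012],[0,0,0]],
  [[0,0,-0.007],[0,0,0]],
  [[0,0,-0.002],[0,0,0]],
  [[0,0,0],[0,0,0]],
  [[0,0,0],[0,0,0]],
])

```text
time_s: 42.82
ee_pos: [591.6, -134.1, 77.5]
ee_rot: [-180.0, -0.0, -68.3]
force: [0.1, -0.2, 0.0]
gripper_width: 54.7
```

>>> drive_tool([
  [[0,-0.002,0],[0,0,0]],
  [[0,0,0],[0,0,0]],
  [[0,0,0],[0,0,0]],
  [[0,0,0],[0,0,0]],
  [[0,0,0],[0,0,0]],
  [[0,0,0],[0,0,0]],
  [[0,0,0],[0,0,0]],
  [[0,0,0],[0,0,0]],
  [[0,0,0],[0,0,0]],
  [[0,0,0],[0,0,0]],
], claw=0, force=30)

```text
time_s: 43.65
ee_pos: [590.9, -134.3, 77.2]
ee_rot: [180.0, 0.1, -68.3]
force: [-0.9, 5.4, 2.9]
gripper_width: 21.2
```

>>> drive_tool([
  [[0,0,0.002],[0,0,0]],
  [[0,0,0.003],[0,0,0]],
  [[0,0,0.003],[0,0,0]],
  [[0,0,0.003],[0,0,0]],
  [[0,0,0.002],[0,0,0]],
  [[0,0,0],[0,0,0]],
  [[0,0,0],[0,0,0]],
  [[0,0,0],[0,0,0]],
  [[0,0,0],[0,0,0]],
  [[0,0,0],[0,0,0]],
])

```text
time_s: 44.48
ee_pos: [590.9, -134.6, 88.2]
ee_rot: [179.9, 0.2, -68.3]
force: [2.5, 5.0, -11.2]
gripper_width: 21.5
```

>>> drive_tool([
  [[0.0011,-0.0032,0],[0,0,-0.0785]],
  [[0.0008,-0.0033,0],[0,0,-0.0785]],
  [[0.0006,-0.0033,0],[0,0,-0.0785]],
  [[0.0003,-0.0034,0],[0,0,-0.0785]],
  [[0,-0.0034,0],[0,0,-0.0785]],
  [[-0.0002,-0.0034,0],[0,0,-0.0785]],
  [[-0.0005,-0.0033,0],[0,0,-0.0785]],
  [[-0.0008,-0.0033,0],[0,0,-0.0785]],
  [[-0.001,-0.0032,0],[0,0,-0.0785]],
  [[-0.0013,-0.0031,0],[0,0,-0.0785]],
])

```text
time_s: 45.32
ee_pos: [589.3, -167.6, 88.0]
ee_rot: [179.8, 0.1, -113.5]
force: [1.8, 5.9, -10.5]
gripper_width: 21.8
```

>>> drive_tool([
  [[0,0,0],[0,0,0]],
  [[0,0,0],[0,0,0]],
  [[0,0,-0.002],[0,0,0]],
  [[0,0,-0.002],[0,0,0]],
  [[0,0,-0.003],[0,0,0]],
  [[0,0,-0.003],[0,0,0]],
  [[0,0,-0.003],[0,0,0]],
  [[0,0,0],[0,0,0]],
  [[0,0,0],[0,0,0]],
  [[0,0,0],[0,0,0]],
])

```text
time_s: 46.15
ee_pos: [589.6, -167.3, 77.2]
ee_rot: [179.9, 0.1, -113.1]
force: [-1.2, 6.6, -3.1]
gripper_width: 21.0
```

>>> drive_tool([
  [[0,0,0],[0,0,0]],
  [[0,0,0],[0,0,0]],
  [[0,0,0],[0,0,0]],
  [[0,0,0],[0,0,0]],
  [[0,0,0],[0,0,0]],
  [[0,0,0.01],[0,0,0]],
  [[0,0,0.02],[0,0,0]],
  [[0,0,0.02],[0,0,0]],
  [[0,0,0.02],[0,0,0]],
  [[0,0,0.02],[0,0,0]],
], claw=0.6)

```text
time_s: 46.98
ee_pos: [590.4, -168.9, 168.8]
ee_rot: [-179.9, -0.0, -113.2]
force: [0.4, -0.4, 0.0]
gripper_width: 54.4
```

>>> drive_tool([
  [[-0.0008,0.0338,0],[0,0,0.12]],
  [[-0.0008,0.0338,0],[0,0,0.12]],
  [[-0.0008,0.0338,0],[0,0,0.12]],
  [[-0.0008,0.0338,0],[0,0,0.12]],
  [[-0.0008,0.0338,0],[0,0,0.12]],
  [[-0.0008,0.0338,0],[0,0,0.12]],
  [[-0.0008,0.0338,0],[0,0,0.12]],
  [[-0.0008,0.0338,0],[0,0,0.12]],
  [[-0.0008,0.0338,0],[0,0,0.12]],
  [[-0.0008,0.0338,0],[0,0,0.12]],
], claw=0.2)

```text
time_s: 47.82
ee_pos: [582.4, 170.9, 168.1]
ee_rot: [-179.9, -0.1, -44.1]
force: [0.6, -1.0, -0.3]
gripper_width: 18.5
```

>>> drive_tool([
  [[0,0,0],[0,0,0.11]],
  [[0,0,0],[0,0,0.11]],
  [[0,0,0],[0,0,0.11]],
  [[0,0,0],[0,0,0.11]],
  [[0,0,0],[0,0,0.11]],
  [[0,0,0],[0,0,0.11]],
  [[0,0,0],[0,0,0]],
  [[0,0,0],[0,0,0]],
  [[0,0,0],[0,0,0]],
  [[0,0,0],[0,0,0]],
])

```text
time_s: 48.65
ee_pos: [582.4, 169.3, 167.2]
ee_rot: [-180.0, -0.0, -6.7]
force: [-0.7, 0.2, -1.2]
gripper_width: 17.9
```

```bash
python3 look.py 12;python3 - <<'E'
from h import *
plung(cv2.imread("pics/s12_raw.png"),cv2.imread("pics/t12_raw.png"),-23.4)
E
```

```text
[(np.float64(85.0), np.float64(178.0)), (np.float64(85.1), np.float64(132.8)), (np.float64(85.2), np.float64(-136.8)), (np.float64(85.2), np.float64(88.1)), (np.float64(85.5), np.float64(-92.2)), (np.float64(85.7), np.float64(-47.5)), (np.float64(84.7), np.float64(42.4)), (np.float64(84.2), np.float64(-2.8))] []
48.75 [582.3 169.3 167.1] [180.   -0.   -6.7] 18.169654786790655
93 exp top [392.7 189.7] side [312.9 189.7]
102 exp top [393.2 188.4] side [313.  186.5]
seen top [392.8 191. ] side [313.1 190.9] [ 8 11  7 11 69] (array([ 589.5814722 , -167.43985901,   89.71342488]), np.float64(1.3214676771893537))
```

View pics/t12.png

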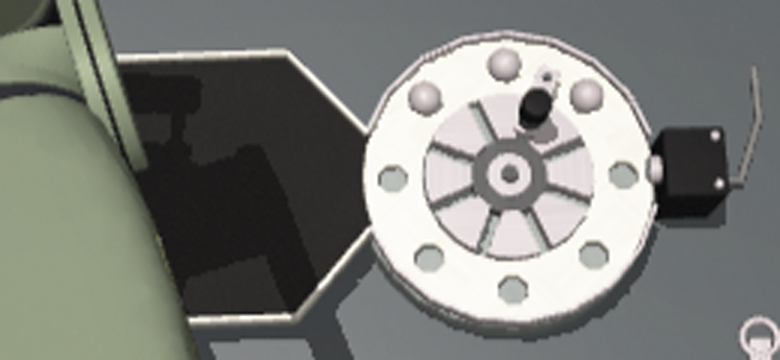

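View pics/s12.png

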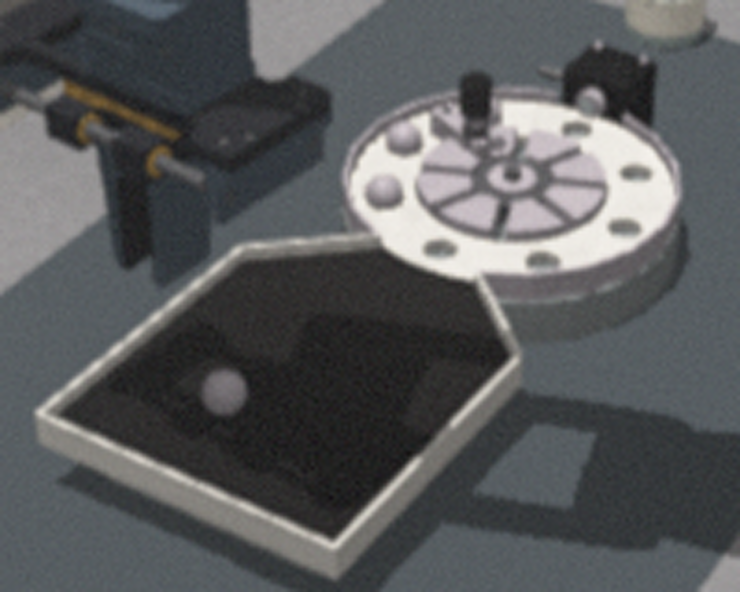

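>>> drive_tool([
  [[0,0,-0.018],[0,0,0]],
  [[0,0,-0.018],[0,0,0]],
  [[0,0,-0.018],[0,0,0]],
  [[0,0,-0.018],[0,0,0]],
  [[0,0,-0.016],[0,0,0]],
  [[0,0,-0.012],[0,0,0]],
  [[0,0,-0.008],[0,0,0]],
  [[0,0,-0.003],[0,0,0]],
  [[0,0,0],[0,0,0]],
  [[0,0,0],[0,0,0]],
])

```text
time_s: 49.58
ee_pos: [582.8, 169.5, 56.5]
ee_rot: [-180.0, -0.1, -6.7]
force: [0.8, 0.2, 1.2]
gripper_width: 18.5
```

>>> drive_tool([
  [[-0.0005,-0.004,-0.001],[0,0,0]],
  [[-0.0005,-0.004,-0.001],[0,0,0]],
  [[-0.0005,-0.004,-0.001],[0,0,0]],
  [[-0.0005,-0.004,0],[0,0,0]],
  [[-0.0005,-0.0045,0],[0,0,0]],
  [[-0.0005,-0.0045,0],[0,0,0]],
  [[-0.0005,-0.0045,0],[0,0,0]],
  [[-0.0005,-0.0045,0],[0,0,0]],
  [[-0.0005,-0.0045,0],[0,0,0]],
  [[-0.0005,-0.0045,0],[0,0,0]],
])

```text
time_s: 50.42
ee_pos: [577.3, 125.9, 53.0]
ee_rot: [-180.0, -0.0, -6.7]
force: [1.0, -0.0, 1.1]
gripper_width: 18.2
```

>>> drive_tool([
  [[-0.0005,-0.0045,0],[0,0,0]],
  [[-0.0005,-0.0045,0],[0,0,0]],
  [[-0.0005,-0.0045,0],[0,0,0]],
  [[-0.0005,-0.0045,0],[0,0,0]],
  [[-0.0005,-0.0045,0],[0,0,0]],
  [[-0.0005,-0.0045,0],[0,0,0]],
  [[-0.0005,-0.0045,0],[0,0,0]],
  [[-0.0005,-0.0045,0],[0,0,0]],
  [[-0.0005,-0.0045,0],[0,0,0]],
  [[-0.0005,-0.0045,0],[0,0,0]],
])

```text
time_s: 51.25
ee_pos: [572.3, 80.9, 53.0]
ee_rot: [180.0, -0.0, -6.6]
force: [0.5, -0.0, -0.2]
gripper_width: 18.4
```

```bash
python3 look.py 13
```

```text
[(np.float64(85.0), np.float64(178.0)), (np.float64(84.8), np.float64(132.9)), (np.float64(85.1), np.float64(-136.9)), (np.float64(85.1), np.float64(87.7)), (np.float64(85.5), np.float64(-92.2)), (np.float64(84.7), np.float64(42.4)), (np.float64(85.9), np.float64(-47.3)), (np.float64(85.8), np.float64(-2.7))] []
51.35 [572.2  80.6  52.9] [180.    0.   -6.7] 18.31323999946471
```

View pics/s13.png

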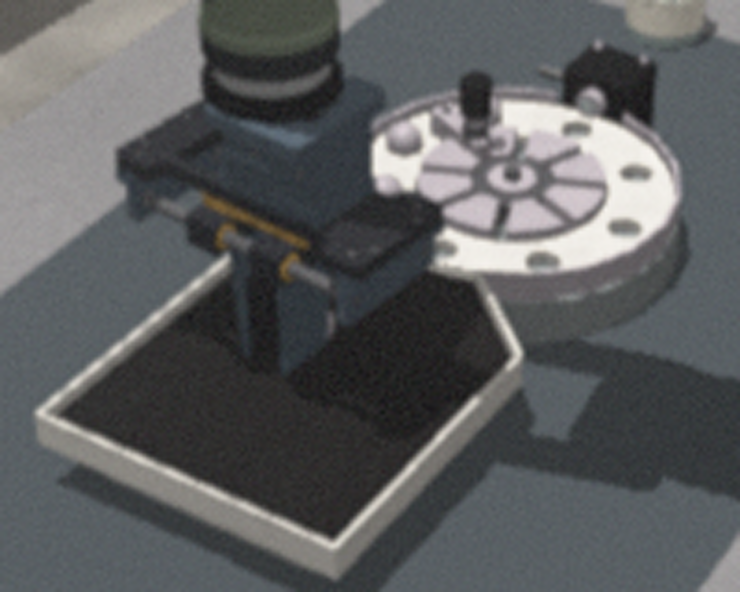

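>>> drive_tool([
  [[-0.0005,-0.0045,0],[0,0,0]],
  [[-0.0005,-0.0045,0],[0,0,0]],
  [[-0.0005,-0.0045,0],[0,0,0]],
  [[-0.0005,-0.0045,0],[0,0,0]],
  [[-0.0005,-0.0045,0],[0,0,0]],
  [[-0.0005,-0.0045,0],[0,0,0]],
  [[-0.0005,-0.0045,0],[0,0,0]],
  [[-0.0005,-0.0045,0],[0,0,0]],
  [[-0.0005,-0.0045,0],[0,0,0]],
  [[-0.0005,-0.0045,0],[0,0,0]],
])

```text
time_s: 52.18
ee_pos: [567.3, 35.9, 53.0]
ee_rot: [-180.0, -0.0, -6.6]
force: [0.5, -0.2, 0.7]
gripper_width: 18.1
```

>>> drive_tool([
  [[-0.0005,-0.0045,0],[0,0,0]],
  [[-0.0005,-0.0045,0],[0,0,0]],
  [[-0.0005,-0.0045,0],[0,0,0]],
  [[-0.0005,-0.0045,0],[0,0,0]],
  [[-0.0005,-0.0045,0],[0,0,0]],
  [[-0.0005,-0.0045,0],[0,0,0]],
  [[-0.0005,-0.0045,0],[0,0,0]],
  [[-0.0005,-0.0045,0],[0,0,0]],
  [[-0.0005,-0.0045,0],[0,0,0]],
  [[-0.0005,-0.0045,0],[0,0,0]],
])

```text
time_s: 53.02
ee_pos: [562.3, -9.1, 53.0]
ee_rot: [180.0, -0.0, -6.6]
force: [-0.1, 0.2, 0.1]
gripper_width: 18.1
```

>>> drive_tool([
  [[-0.0004,-0.0032,0],[0,0,0]],
  [[-0.0004,-0.0032,0],[0,0,0]],
  [[-0.0004,-0.0032,0],[0,0,0]],
  [[-0.0004,-0.0032,0],[0,0,0]],
  [[-0.0004,-0.0032,0],[0,0,0]],
  [[-0.0004,-0.0032,0],[0,0,0]],
  [[-0.0004,-0.0032,0],[0,0,0]],
  [[-0.0004,-0.0032,0],[0,0,0]],
  [[-0.0004,-0.0032,0],[0,0,0]],
  [[0,0,0],[0,0,0]],
])

```text
time_s: 53.85
ee_pos: [558.6, -38.0, 52.9]
ee_rot: [180.0, 0.0, -6.7]
force: [0.6, -0.1, 0.5]
gripper_width: 18.2
```

>>> drive_tool([
  [[0,0,0],[0,0,0]],
  [[0.002,0.015,0],[0,0,0]],
  [[0,0.02,0.01],[0,0,0]],
  [[0,0.02,0.03],[0,0,0]],
  [[0,0.02,0.03],[0,0,0]],
  [[0,0.025,0.025],[0,0,0]],
  [[0,0.03,0.01],[0,0,0]],
  [[0,0.035,0],[0,0,0]],
  [[0,0.035,0],[0,0,0]],
  [[0,0.03,0],[0,0,0]],
])

```text
time_s: 54.68
ee_pos: [560.5, 194.9, 158.5]
ee_rot: [-179.9, -0.1, -6.6]
force: [0.3, 0.2, 0.1]
gripper_width: 18.4
```

```bash
python3 look.py 14
```

```text
[(np.float64(85.0), np.float64(178.0)), (np.float64(85.1), np.float64(132.8)), (np.float64(85.2), np.float64(-136.8)), (np.float64(85.7), np.float64(-92.2)), (np.float64(84.0), np.float64(88.6)), (np.float64(85.8), np.float64(-47.4)), (np.float64(84.2), np.float64(42.8)), (np.float64(84.4), np.float64(-2.8))] []
54.7833 [560.5 196.9 158. ] [-179.9   -0.    -6.4] 18.69816225174901
```

View pics/s14.png

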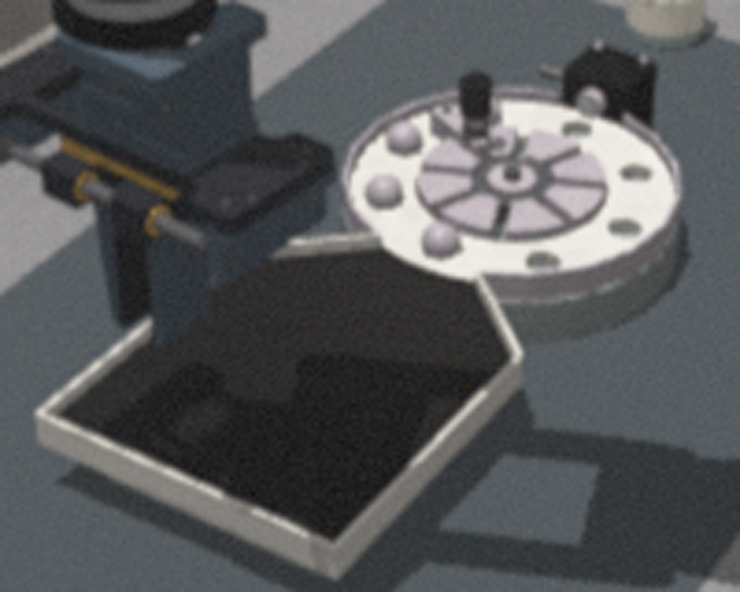

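View pics/t14.png

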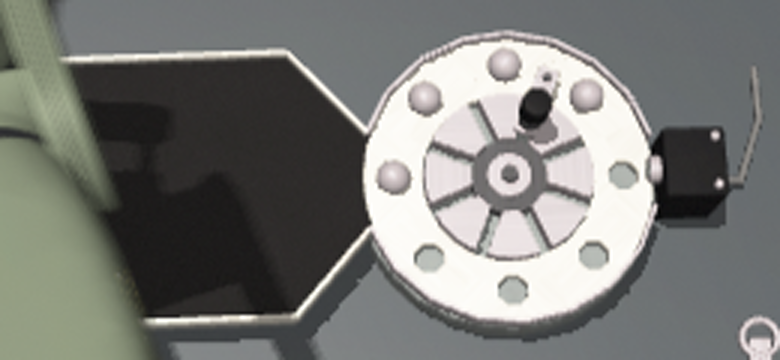

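>>> drive_tool([
  [[0.003,-0.0365,0],[0,0,0.12]],
  [[0.003,-0.0365,0],[0,0,0.12]],
  [[0.003,-0.0365,0],[0,0,0.12]],
  [[0.003,-0.0365,0],[0,0,0.12]],
  [[0.003,-0.0365,0],[0,0,0.12]],
  [[0.003,-0.0365,0],[0,0,0.12]],
  [[0.003,-0.0365,0],[0,0,0.12]],
  [[0.003,-0.0365,0],[0,0,0.12]],
  [[0.003,-0.0365,0],[0,0,0.12]],
  [[0.003,-0.036,0],[0,0,0.12]],
], claw=0.6)

```text
time_s: 55.62
ee_pos: [590.0, -174.3, 157.9]
ee_rot: [-180.0, 0.0, 62.4]
force: [0.7, 0.9, -0.0]
gripper_width: 54.1
```

>>> drive_tool([
  [[0,0,-0.012],[0,0,0.075]],
  [[0,0,-0.012],[0,0,0]],
  [[0,0,-0.012],[0,0,0]],
  [[0,0,-0.012],[0,0,0]],
  [[0,0,-0.012],[0,0,0]],
  [[0,0,-0.012],[0,0,0]],
  [[0,0,-0.007],[0,0,0]],
  [[0,0,-0.002],[0,0,0]],
  [[0,0,0],[0,0,0]],
  [[0,0,0],[0,0,0]],
])

```text
time_s: 56.45
ee_pos: [591.0, -172.1, 77.5]
ee_rot: [180.0, -0.0, 66.4]
force: [-0.1, -0.4, 0.7]
gripper_width: 54.4
```

>>> drive_tool([
  [[0,0.004,0],[0,0,0]],
  [[0,0,0],[0,0,0]],
  [[0,0,0],[0,0,0]],
  [[0,0,0],[0,0,0]],
  [[0,0,0],[0,0,0]],
  [[0,0,0],[0,0,0]],
  [[0,0,0],[0,0,0]],
  [[0,0,0],[0,0,0]],
  [[0,0,0],[0,0,0]],
  [[0,0,0],[0,0,0]],
], claw=0, force=30)

```text
time_s: 57.28
ee_pos: [591.0, -167.5, 77.2]
ee_rot: [180.0, -0.0, 66.4]
force: [-0.0, 1.6, 2.6]
gripper_width: 21.0
```

>>> drive_tool([
  [[0,0,0.002],[0,0,0]],
  [[0,0,0.003],[0,0,0]],
  [[0,0,0.003],[0,0,0]],
  [[0,0,0.003],[0,0,0]],
  [[0,0,0.002],[0,0,0]],
  [[0,0,0],[0,0,0]],
  [[0,0,0],[0,0,0]],
  [[0,0,0],[0,0,0]],
  [[0,0,0],[0,0,0]],
  [[0,0,0],[0,0,0]],
])

```text
time_s: 58.12
ee_pos: [590.7, -167.7, 89.8]
ee_rot: [-180.0, -0.0, 66.4]
force: [5.4, 1.9, -11.6]
gripper_width: 20.9
```

>>> drive_tool([
  [[-0.0015,-0.003,0],[0,0,-0.0785]],
  [[-0.0017,-0.0029,0],[0,0,-0.0785]],
  [[-0.0019,-0.0028,0],[0,0,-0.0785]],
  [[-0.0021,-0.0026,0],[0,0,-0.0785]],
  [[-0.0023,-0.0024,0],[0,0,-0.0785]],
  [[-0.0025,-0.0022,0],[0,0,-0.0785]],
  [[-0.0027,-0.002,0],[0,0,-0.0785]],
  [[-0.0029,-0.0018,0],[0,0,-0.0785]],
  [[-0.003,-0.0016,0],[0,0,-0.0785]],
  [[-0.0031,-0.0013,0],[0,0,-0.0785]],
])

```text
time_s: 58.95
ee_pos: [565.9, -190.6, 89.7]
ee_rot: [-180.0, 0.1, 21.2]
force: [2.3, 0.5, -10.5]
gripper_width: 21.2
```

>>> drive_tool([
  [[0,0,0],[0,0,0]],
  [[0,0,0],[0,0,0]],
  [[0,0,-0.002],[0,0,0]],
  [[0,0,-0.002],[0,0,0]],
  [[0,0,-0.003],[0,0,0]],
  [[0,0,-0.003],[0,0,0]],
  [[0,0,-0.003],[0,0,0]],
  [[0,0,0],[0,0,0]],
  [[0,0,0],[0,0,0]],
  [[0,0,0],[0,0,0]],
])

```text
time_s: 59.78
ee_pos: [566.7, -190.4, 77.3]
ee_rot: [-180.0, 0.0, 21.4]
force: [-3.8, -1.3, -3.4]
gripper_width: 21.6
```

>>> drive_tool([
  [[0,0,0],[0,0,0]],
  [[0,0,0],[0,0,0]],
  [[0,0,0],[0,0,0]],
  [[0,0,0],[0,0,0]],
  [[0,0,0],[0,0,0]],
  [[0,0,0.01],[0,0,0]],
  [[0,0,0.02],[0,0,0]],
  [[0,0,0.02],[0,0,0]],
  [[0,0,0.02],[0,0,0]],
  [[0,0,0.02],[0,0,0]],
], claw=0.6)

```text
time_s: 60.62
ee_pos: [567.2, -190.4, 168.8]
ee_rot: [180.0, -0.1, 21.4]
force: [0.7, -0.2, 0.3]
gripper_width: 54.5
```

>>> drive_tool([
  [[-0.001,0.0375,0],[0,0,-0.0375]],
  [[-0.001,0.0375,0],[0,0,-0.0375]],
  [[-0.001,0.0375,0],[0,0,-0.0375]],
  [[-0.001,0.0375,0],[0,0,-0.0375]],
  [[-0.001,0.0375,0],[0,0,-0.0375]],
  [[-0.001,0.0375,0],[0,0,-0.0375]],
  [[-0.001,0.0375,0],[0,0,-0.0375]],
  [[-0.001,0.0375,0],[0,0,-0.0375]],
  [[-0.001,0.0375,0],[0,0,-0.0375]],
  [[-0.001,0.0375,0],[0,0,-0.0375]],
], claw=0, force=10)

```text
time_s: 61.45
ee_pos: [556.9, 186.6, 168.1]
ee_rot: [-180.0, -0.1, -0.2]
force: [1.2, -0.7, -0.2]
gripper_width: 0.5
```

```bash
python3 look.py 15;python3 - <<'E'
from h import *
plung(cv2.imread("pics/s15_raw.png"),cv2.imread("pics/t15_raw.png"),-68.4)
E
```

```text
[(np.float64(85.1), np.float64(178.4)), (np.float64(85.8), np.float64(133.7)), (np.float64(85.4), np.float64(-136.1)), (np.float64(85.2), np.float64(88.5)), (np.float64(86.1), np.float64(-92.2)), (np.float64(84.1), np.float64(43.2)), (np.float64(83.8), np.float64(-47.7)), (np.float64(84.3), np.float64(-2.0))] []
61.55 [557.  189.8 167.9] [-1.798e+02 -1.000e-01  2.000e-01] 0.8189407334131588
93 exp top [404.  199.5] side [325.7 188.3]
102 exp top [404.6 198.3] side [325.8 185.1]
seen top [403.9 200.9] side [326.1 189. ] [ 8 11  8 12 72] (array([ 565.65464254, -189.13070026,   91.58497449]), np.float64(1.2682246513110922))
```

View pics/t15.png

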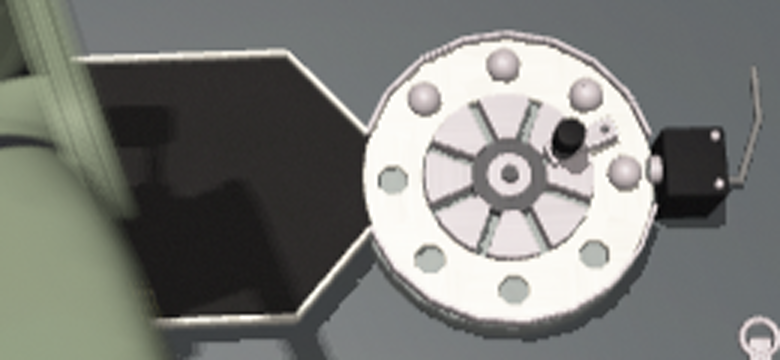

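View pics/s15.png

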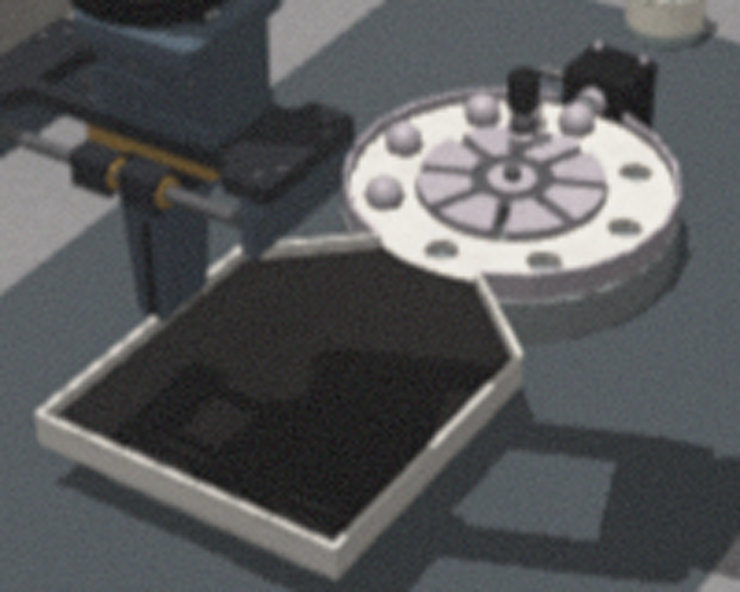

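The ball at the top-view crop point (624,172) is in front of the sensor, and the deck is empty. My vision height for the knob reads about 2 mm above the other stops, so I'll check that the plunger is home by touching its top.

>>> drive_tool([
  [[0.001,-0.0375,0],[0,0,0]],
  [[0.001,-0.0375,0],[0,0,0]],
  [[0.001,-0.0375,0],[0,0,0]],
  [[0.001,-0.0375,0],[0,0,0]],
  [[0.001,-0.0375,0],[0,0,0]],
  [[0.001,-0.0375,0],[0,0,0]],
  [[0.001,-0.0375,0],[0,0,0]],
  [[0.001,-0.0375,0],[0,0,0]],
  [[0.001,-0.0375,0],[0,0,0]],
  [[0.001,-0.0375,0],[0,0,0]],
])

```text
time_s: 62.38
ee_pos: [566.5, -193.0, 167.9]
ee_rot: [180.0, -0.1, -0.1]
force: [0.6, 0.7, 0.9]
gripper_width: 0.6
```

>>> drive_tool([
  [[0,0,-0.012],[0,0,0]],
  [[0,0,-0.012],[0,0,0]],
  [[0,0,-0.012],[0,0,0]],
  [[0,0,-0.012],[0,0,0]],
  [[0,0,-0.006],[0,0,0]],
  [[0,0,-0.003],[0,0,0]],
  [[0,0,0],[0,0,0]],
  [[0,0,0],[0,0,0]],
  [[0,0,0],[0,0,0]],
  [[0,0,0],[0,0,0]],
])

```text
time_s: 63.22
ee_pos: [567.5, -190.5, 110.8]
ee_rot: [180.0, -0.1, -0.1]
force: [0.2, 0.0, -0.1]
gripper_width: 0.5
```

>>> drive_tool([
  [[0,0,-0.001],[0,0,0]],
  [[0,0,-0.001],[0,0,0]],
  [[0,0,-0.001],[0,0,0]],
  [[0,0,0],[0,0,0]],
  [[0,0,0],[0,0,0]],
  [[0,0,0],[0,0,0]],
  [[0,0,0],[0,0,0]],
  [[0,0,0],[0,0,0]],
  [[0,0,0],[0,0,0]],
  [[0,0,0],[0,0,0]],
])

```text
time_s: 64.05
ee_pos: [567.0, -190.4, 107.0]
ee_rot: [180.0, -0.0, -0.1]
force: [0.2, 0.0, 0.6]
gripper_width: 0.7
```

>>> drive_tool([
  [[0,0,-0.001],[0,0,0]],
  [[0,0,-0.001],[0,0,0]],
  [[0,0,0],[0,0,0]],
  [[0,0,0],[0,0,0]],
  [[0,0,0],[0,0,0]],
  [[0,0,0],[0,0,0]],
  [[0,0,0],[0,0,0]],
  [[0,0,0],[0,0,0]],
  [[0,0,0],[0,0,0]],
  [[0,0,0],[0,0,0]],
])

```text
time_s: 64.88
ee_pos: [567.3, -190.4, 106.3]
ee_rot: [180.0, -0.1, -0.1]
force: [-1.2, 1.1, 6.2]
gripper_width: 0.8
```

The probe touched at z = 106.3 mm with 6 N. That is the same as the earlier home probe, and 106 mm is the expected knob top, so the plunger is home. I'll retreat and do a final check.

>>> drive_tool([
  [[0,0,0.02],[0,0,0]],
  [[0,0,0.025],[0,0,0]],
  [[0,0,0.025],[0,0,0]],
  [[-0.012,0.036,0],[0,0,0]],
  [[-0.012,0.036,0],[0,0,0]],
  [[-0.012,0.036,0],[0,0,0]],
  [[-0.012,0.036,0],[0,0,0]],
  [[-0.012,0.036,0],[0,0,0]],
  [[-0.012,0.036,0],[0,0,0]],
  [[-0.012,0.036,0],[0,0,0]],
])

```text
time_s: 65.72
ee_pos: [482.1, 63.1, 175.1]
ee_rot: [-180.0, -0.0, -0.1]
force: [-0.3, 1.1, 0.4]
gripper_width: 0.4
```

>>> drive_tool([
  [[-0.005,0.036,0],[0,0,0]],
  [[-0.005,0.036,0],[0,0,0]],
  [[-0.005,0.036,0],[0,0,0]],
  [[-0.005,0.036,0],[0,0,0]],
  [[0,0,0],[0,0,0]],
  [[0,0,0],[0,0,0]],
  [[0,0,0],[0,0,0]],
  [[0,0,0],[0,0,0]],
  [[0,0,0],[0,0,0]],
  [[0,0,0],[0,0,0]],
])

```text
time_s: 66.55
ee_pos: [463.3, 204.5, 175.0]
ee_rot: [180.0, -0.0, -0.2]
force: [0.2, 0.4, 0.5]
gripper_width: 0.6
```

```bash
python3 look.py 16
python3 - <<'E'
from h import *
plung(cv2.imread("pics/s16_raw.png"),cv2.imread("pics/t16_raw.png"),-68.4)
for a in (-91.5,-46.5,-1.5,43.5):
    q=C+85*np.array([np.cos(np.radians(a)),np.sin(np.radians(a))])
    print(a,"seated side",proj("side",[*q,51]).round(1),"on plate",proj("side",[*q,57.7]).round(1))
E
```

```text
[(np.float64(85.1), np.float64(178.7)), (np.float64(85.3), np.float64(133.8)), (np.float64(85.5), np.float64(-136.1)), (np.float64(85.2), np.float64(88.4)), (np.float64(86.1), np.float64(-92.7)), (np.float64(82.7), np.float64(44.0)), (np.float64(83.7), np.float64(-47.8)), (np.float64(83.7), np.float64(-1.7))] []
66.65 [463.3 204.8 175. ] [180.   -0.   -0.2] 0.500524165482409
93 exp top [404.  199.5] side [325.7 188.3]
102 exp top [404.6 198.3] side [325.8 185.1]
seen top [403.9 200.6] side [326.1 189.1] [ 8 11  8 12 77] (array([ 566.00699739, -189.32867611,   91.24503754]), np.float64(0.6401077170344518))
-91.5 seated side [340.2 196.5] on plate [340.4 194.2]
-46.5 seated side [314.8 193.8] on plate [314.9 191.6]
-1.5 seated side [293.6 201.6] on plate [293.5 199.3]
43.5 seated side [288.4 216. ] on plate [288.3 213.6]
```

View pics/t16_raw.png

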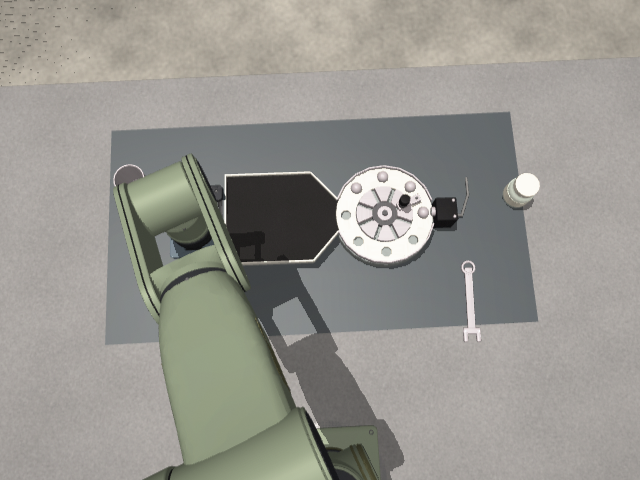

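View pics/s16.png

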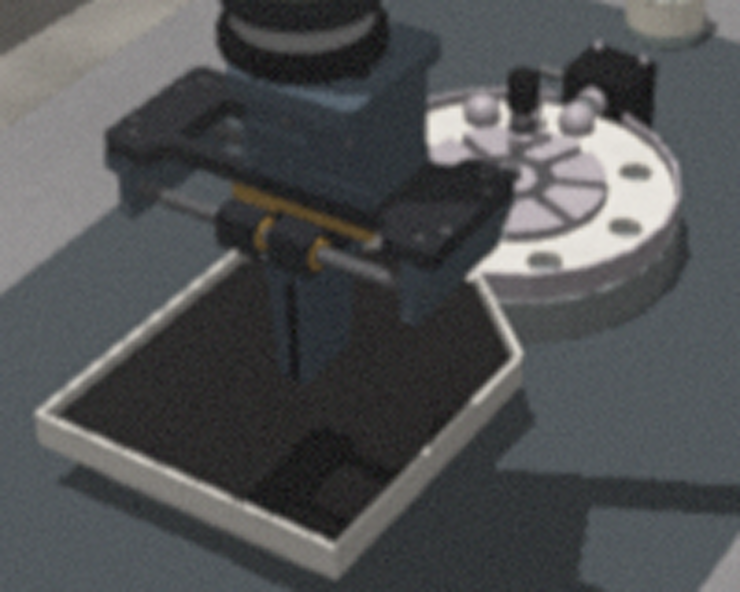

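The four balls match the seated heights in the side view: the s15 pixels (340.9,196.9), (315.5,194.7), (294.2,202.3) and (289.0,216.4) are each within 1 px of the seated prediction. The sensor pocket is filled, and the jar and spanner haven't moved.

Run:
```python
from workcell import env
print(env.job_done())
```

```text
the job is handed in; nothing more can be done
None
```

The carousel is loaded and handed in at about 67 s: all four balls are seated in pockets of their own, one of them stands in front of the sensor head, and the plunger is home.

**What I did:** I turned the dial by the plunger knob to the first notch. I then rolled the balls in one at a time with the half-open fingertips, turning the dial 45° clockwise after each ball. One ball was knocked towards the mouth during the run; I found it again and pushed it in from there.

**Last checks:**
- **Balls:** In the side view all four are within 1 px of where a seated ball should appear, and the deck is empty.
- **Dial:** The pockets sit within about 1.5° of the stop position, roughly what play in the notch would allow.
- **Plunger:** A light touch (6 N) on the knob top met it at 106.3 mm, against 106 mm expected when fully home. The camera estimate of knob height disagreed. It crept from 88.8 mm at the first stop to 91.2 mm at the last, so I relied on the touch.
- **Bystanders:** The jar and spanner looked unmoved in the last top view. The arm partly hid the beaker there, but the visible part was in place and I never worked near it.

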